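# Fit the sight glass and screw its retaining ring snug

### The job

Put the loose round sight glass flat into the open window cell on top of the moisture gauge and let go of it, then set the retaining ring with its two pins over it and screw it clockwise (seen from above) until it is snug: about a quarter turn or less, by feel, pressing the glass firmly on its springy gasket but never overtightened or rammed down, or the glass cracks. Leave the other things where they are.

Things in the scene. Friction and masses are not known exactly. Their poses are not given: they have to be found in the camera images.
- cell (a point): Window cell of the moisture gauge: nominal centre of the cell's rim on its vertical axis, 83 mm above the table; z up. Two upright curved dark steel walls, 77 mm over the outside, rim up to 1.5 mm higher or lower than this, with opposite open gaps on this point's +x and -x sides. Lower bore for the glass 53 mm diameter, its edge 17 mm under this; above it inward thread ledges, 56 mm clear diameter.
- gap (a point): Middle of the cell's +x gap at rim height, 33 mm from the axis (the other gap is opposite). Each gap spans 72 degrees about the axis (31 mm wide at the bore), open outwards and down to the gauge's top, 28 mm below the rim: fingers and the ring's pins go down in the gaps. The pins may enter anywhere in the gap.
- thread (a point): Point 33 mm from the axis at nominal rim height on the cell's +y side, above one thread ledge. Turned clockwise from above out of the gaps, the pins pass under the ledges, whose undersides come down 5.5 mm per rad. They begin to bite 0.6 to 1.4 rad clockwise of the gaps' middle, differently each time (not seen in the poses); then the push on the glass grows by about 100 N per rad.
- seat (a point): Nominal top of the ring-shaped rubber gasket (47 mm outside) on the cell axis, 22 mm below the nominal rim, 6 mm above the gauge's top; really up to 0.4 mm higher or lower. It yields 1 mm per 20 N. Glass lying on it has its centre about 17 mm below the nominal rim.
- window_center (a point): Sight glass: loose clear disc, 50 mm diameter, 10 mm thick, 50 g; the point is its centre (half-way up), z its axis, both faces alike. At the start it lies flat on a cork post (34 mm diameter, top 20 mm above the table) in the middle of a 90 mm square wooden board 8 mm thick.
- ring_center (a point): Retaining ring: loose, aluminium, 40 mm high, 120 g; the point is its centre (half-way up), z its axis, up. Foot flange 52 mm diameter, 4 mm high; above it an octagonal collar 46 mm across flats, flats facing along x, y and half-way between; bore 34 mm. It starts upright on a 90 mm square board 8 mm thick. In the cell resting on the glass its centre is about 8 mm above the nominal rim.
- pin (a point): End of the ring's +x pin (another is opposite, at -x): round pins 4 mm thick standing out from the foot flange to 31.5 mm from the ring's axis, their undersides level with the ring's underside. To set the ring in the cell, the pins go down in the gaps, and then the ring rests on the glass.
- bite (a point): Underside of the ring, on its axis: here it presses the glass. Snug means 5 to 20 N on the glass after release (friction keeps it). Before the bite turning takes almost no moment; after it about 0.03 N m per N, and the thread draws the ring down, felt as a downward pull by a hand that keeps its height. Over 28 N at any time cracks the glass.
- gauge: Moisture gauge (fixed): flat steel box 210 x 170 mm, 55 mm high; origin on the table under the cell axis, x along its length, z up. A grey panel, 20 mm higher than the box, starts 85 mm from the cell axis on the +x side.
- shears: Bystander: shears with black handles, 190 mm long, lying; leave.
- spacer: Bystander: plain low steel spacer ring, 56 mm outside, 12 mm high, no lugs and no collar; leave.
- paste_jar: Bystander: small glass jar with white cap, 52 mm diameter, 65 mm high; leave.
- brush: Bystander: brush lying on the table; leave.
- tamper: Bystander: wooden block 70 x 35 x 30 mm; leave.
- tin: Bystander: closed steel tin, 60 mm diameter, 50 mm high; leave.
Mind the look-alikes: they are no part of the job. What is shaped like the part that bears ring_center but turquoise is not meant. What is shaped like the part that bears window_center but green is not meant.

How it is judged:
By the outcome, as a careful person would: the job done as asked, in the order asked, and still so for the second after the job is handed in, with the robot touching nothing.
It also fails if it takes over 72 s, if anything falls off the work surface, if the arm or the gripper's body presses on something with over 40 N, if the wrist force passes 120 N, or if a joint passes its speed limit or range.

### The arm

A 6-joint arm with a two-finger parallel gripper is mounted at the origin on the work surface. World frame = base frame: x ahead of the robot, y to its left, z up, the work surface at z = 0. Lengths are in m, angles in rad, forces in N, time in s.
With the tool pointing down it reaches from about 0.375 to 0.925 m from the base axis. Payload 5.7 kg.
Tool frame: the origin (TCP) lies between the finger pads; the fingertips stand robot.finger_overhang ahead of it and the grasp point (between the pads) is the TCP (robot.finger_overhang is the distance from the TCP to the fingertips, in m); z points along the fingers, y is the direction in which the jaws open and shut (so a half turn about z gives the same grasp; the last joint's range is limited). The gripper opens to 85 mm and grips with 20 to 120 N. Pads are 22 mm wide; open, the fingers measure 114 mm over their backs; the gripper's body (76 mm by 85 mm) begins 54 mm behind the grasp point. The pads swing forward as they close: fully open they stand 13 mm farther back than shut.
Start: joints at [1.083, 0.359, 1.51, -0, 1.272, -0.115], TCP at [0.219, 0.559, 0.213] pointing down, gripper open.
Joint ranges: [-2.97, 2.97], [-1.01, 2.36], [0.21, 2.38], [-0.96, 4.11], [0.2, 2.71], [-2.98, 2.98]. Speed limits (rad/s): [2.39, 2.39, 3.14, 3.14, 3.14, 3.14].

### API

Orientations are given as a unit quaternion [x, y, z, w].
In Python, from rig import robot, eyes gives the robot as it stands.
- The arm moves only by the shell command python3 -m jog 'ROWS' [FORCE]. ROWS is JSON, a list that holds one entry, the list of rows, each a list of 7 numbers: the shift along the tool's x, y, z in cm, then the turn, a rotation vector about the tool's x, y, z in rad, then the finger opening in cm, from 0 to 8.54. A call has 1 to 12 rows; each row shifts and turns the pose as measured when the row begins, along the tool's axes as they then stand; what a row does not reach is not made up. A row lasts 1/12 s, in which the tool goes at most 41.7 mm and 7.16 degrees, less where a joint would pass 70% of its speed; a pose out of reach is approached as far as the arm can. A call is refused whole if a number of a shift passes 4.17 or a number of a turn 0.125, either way. A call with a gripper value outside its range is refused whole. The fingers move at their own pace and stop on an object; FORCE is the grip in N (left out, the last holds). Time passes only in rows, so rows that do not move let the fingers close. It gives the time, the measured TCP pose, the force and the opening at its end, in the units of the state.
- robot.get_obs(): the state, without advancing time (a new reading comes with each control period).
- eyes.grab_frame(name): name is "scene" or "top"; returns a dict with "frame" (384x512x3 uint8, blue, green, red), "intrinsics" (3x3 intrinsics, pixels), "distortion" ([k1, k2, p1, p2, k3] as OpenCV has them; the pictures are not rectified), "camera_from_world" (4x4, takes a point from world to camera coordinates). Camera axes: x right, y up, looking along -z (the intrinsics and any distortion apply to the point x, -y, -z); pixel columns grow to the right and rows downward; lengths in m; the calibration is good to about 2 mm. A picture is of the moment at which its call begins. There is no depth.
- robot.job_done(): hands the job in, once; it reports no verdict.
The state is a dict: "time": time; "qpos": joint angles; "joint_velocities": joint speeds; "effort": joint torques, N m; "ee_pos": TCP position; "eef_rot": TCP orientation; "contact_force": force on the tool from outside, world axes, zero at the start; "wrist_torque": the same for the moment, N m; "width": finger opening in m.
Only numpy, scipy, OpenCV 4.12 (cv2) and the standard library are available. Lean on these libraries where they do the work, as an engineer would, in place of code of your own. Each camera call takes 0.05 s, during which the arm holds its last target.

## Working session

There is one attempt and no reset: what is moved stays moved. The work goes in short steps, Python scripts to look and compute and a shell command to move; the robot and the scene stay as the last step left them, time stands still between calls to the robot, and variables do not carry over. Pictures are saved under pics/ and viewed, and the job is handed in when it is done.

```bash
ls; mkdir -p pics; python3 - <<'E'
from rig import robot, eyes
import cv2
print(robot.get_obs()); print(robot.finger_overhang)
for n in("scene","top"):
    d=eyes.grab_frame(n); cv2.imwrite(f"pics/{n}0.png",d["frame"]); print(n,d["intrinsics"],d["distortion"],d["camera_from_world"])
E
```

```text
pics
{'time': 0.0, 'qpos': array([ 1.08286362e+00,  3.59526081e-01,  1.51144116e+00, -5.16798269e-05,
        1.27245628e+00, -1.15078987e-01]), 'joint_velocities': array([ 5.23341286e-04,  1.76457045e-04,  5.49098030e-04, -8.38118838e-05,
       -3.21843123e-04, -1.75953354e-03]), 'effort': array([ 1.87311351e-03, -5.27627635e+01, -2.78618538e+01, -1.40694679e-04,
        1.32938940e-02,  5.11384906e-05]), 'ee_pos': array([0.21824621, 0.55814412, 0.21253772]), 'eef_rot': array([ 1.85341294e-01,  9.82673784e-01, -8.81471409e-04, -2.48268181e-04]), 'contact_force': array([-0.279445  , -0.593724  , -0.64874997]), 'wrist_torque': array([0.03694082, 0.0367832 , 0.0163515 ]), 'width': 0.08524664174736941}
0.019
scene [[447.93146472   0.         256.31667419]
 [  0.         447.93146472 194.77400373]
 [  0.           0.           1.        ]] [-0.12766538  0.          0.          0.          0.        ] [[-0.81905864  0.57356981 -0.01267338  0.46932583]
 [-0.43616509 -0.60819015  0.66322301  0.20680011]
 [ 0.37269688  0.54874622  0.74831452 -1.42226346]
 [ 0.          0.          0.          1.        ]]
top [[359.81908703   0.         253.53308669]
 [  0.         359.81908703 186.22159243]
 [  0.           0.           1.        ]] [-0.02573226  0.          0.          0.          0.        ] [[-0.00364361 -0.99986653 -0.01592618  0.03503147]
 [ 0.99890577 -0.00438177  0.04656256 -0.57075218]
 [-0.04662613 -0.01573909  0.99878841 -0.96250867]
 [ 0.          0.          0.          1.        ]]
```

```bash
python3 - <<'E'
import cv2
for n in("scene","top"):
    a=cv2.imread(f"pics/{n}0.png"); cv2.imwrite(f"pics/{n}0b.png",cv2.resize(a,(768,576),interpolation=cv2.INTER_CUBIC))
E
```

```text
(no output)
```

View pics/scene0b.png

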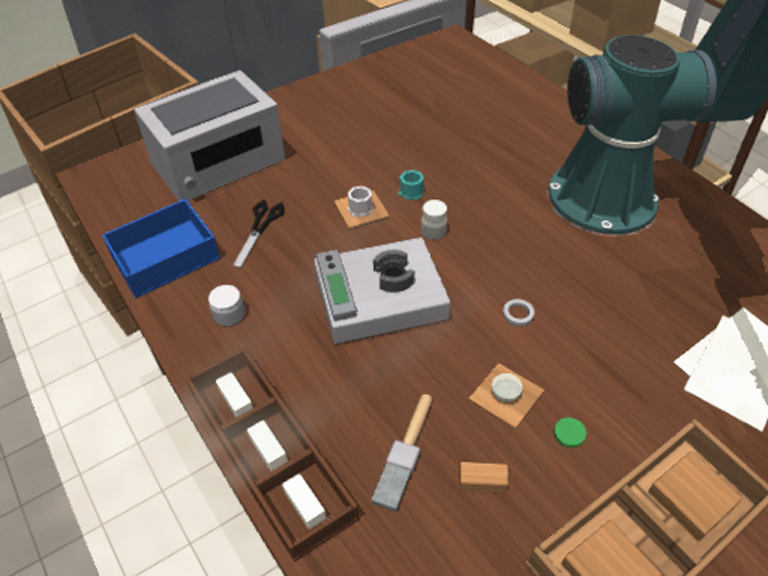

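View pics/top0b.png

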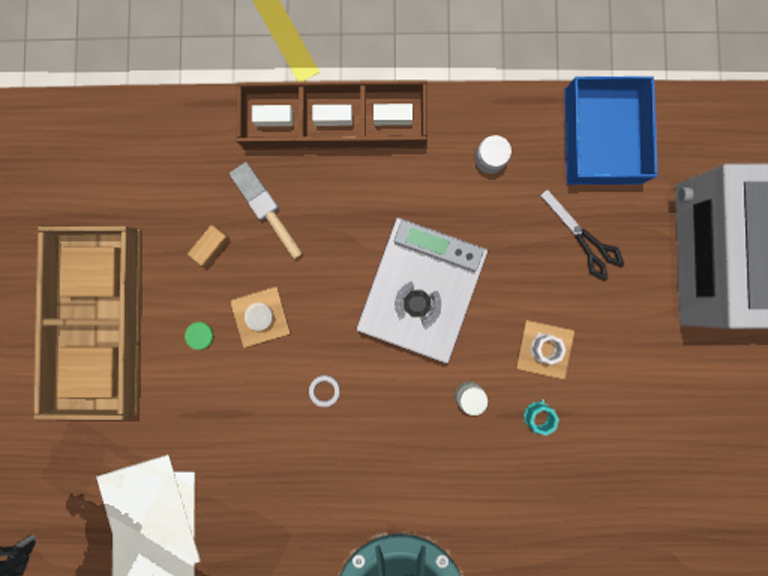

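```bash
python3 - <<'E'
import cv2
a=cv2.imread("pics/top0.png"); s=cv2.imread("pics/scene0.png")
def crop(im,x,y,w,h,k,n): cv2.imwrite(n,cv2.resize(im[y:y+h,x:x+w],None,fx=k,fy=k,interpolation=cv2.INTER_CUBIC))
crop(a,235,140,95,105,5.7,"pics/t_g.png")
crop(a,145,180,60,60,10,"pics/t_w.png")
crop(a,335,205,60,60,10,"pics/t_r.png")
crop(s,205,150,100,80,7.5,"pics/s_g.png")
crop(s,305,235,65,55,10,"pics/s_w.png")
crop(s,215,115,60,50,10,"pics/s_r.png")
E
```

```text
(no output)
```

View pics/t_g.png

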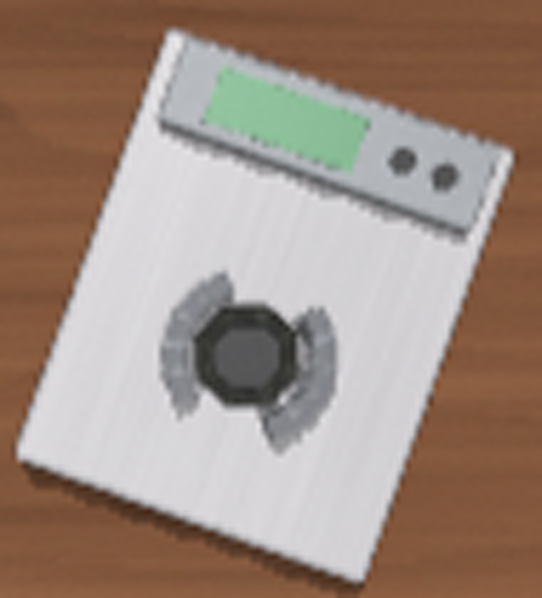

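View pics/t_w.png

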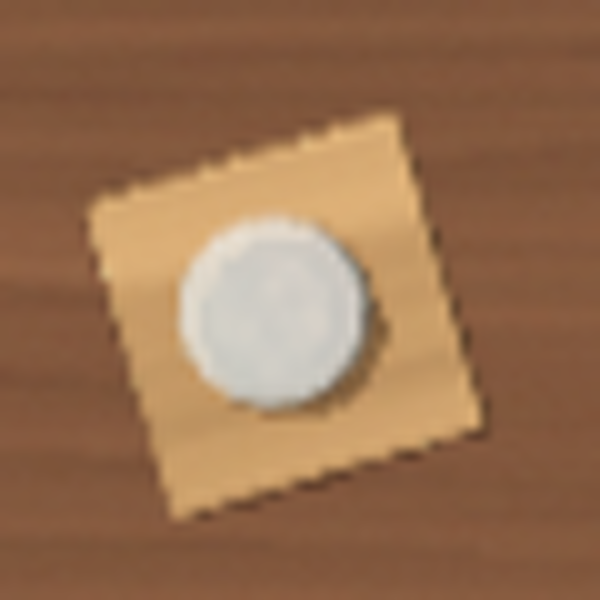

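View pics/t_r.png

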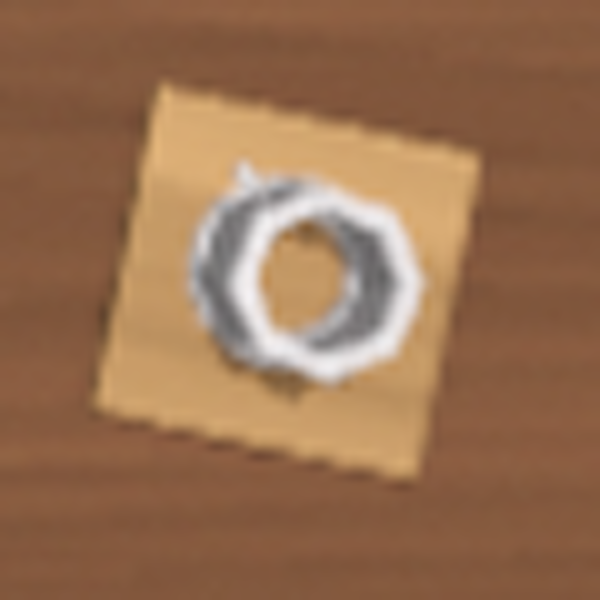

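View pics/s_g.png

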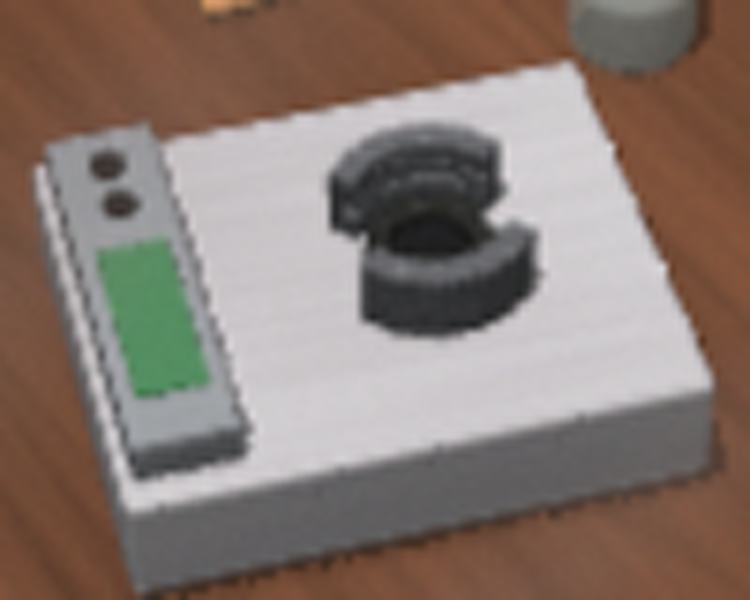

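View pics/s_w.png

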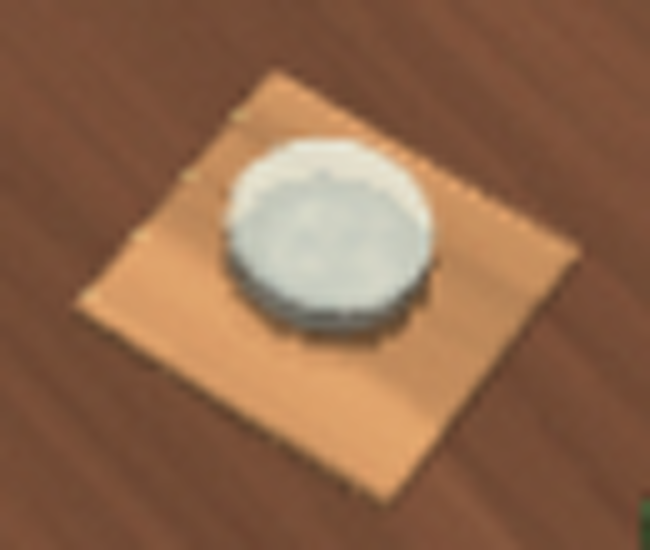

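View pics/s_r.png

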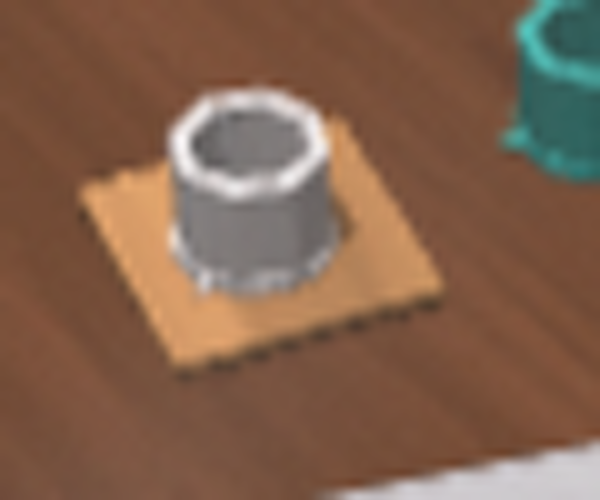

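```bash
cat > h.py <<'E'
import numpy as np, cv2
from scipy.optimize import least_squares
K={};D={};M={}
K['scene']=np.array([[447.93146472,0,256.31667419],[0,447.93146472,194.77400373],[0,0,1]])
K['top']=np.array([[359.81908703,0,253.53308669],[0,359.81908703,186.22159243],[0,0,1]])
D['scene']=np.array([-0.12766538,0,0,0,0.]);D['top']=np.array([-0.02573226,0,0,0,0.])
M['scene']=np.array([[-0.81905864,0.57356981,-0.01267338,0.46932583],[-0.43616509,-0.60819015,0.66322301,0.20680011],[0.37269688,0.54874622,0.74831452,-1.42226346],[0,0,0,1]])
M['top']=np.array([[-0.00364361,-0.99986653,-0.01592618,0.03503147],[0.99890577,-0.00438177,0.04656256,-0.57075218],[-0.04662613,-0.01573909,0.99878841,-0.96250867],[0,0,0,1]])
F=np.diag([1.,-1,-1])
def proj(n,P):
    P=np.atleast_2d(P); C=(F@(M[n][:3,:3]@P.T+M[n][:3,3:4]))
    r=cv2.projectPoints(C.T.reshape(-1,1,3).copy(),np.zeros(3),np.zeros(3),K[n],D[n])[0]
    return r.reshape(-1,2)
def back(n,uv,z):
    u=cv2.undistortPoints(np.array(uv,float).reshape(-1,1,2),K[n],D[n]).reshape(-1,2)
    d=np.c_[u,np.ones(len(u))]@F@M[n][:3,:3]
    o=-M[n][:3,:3].T@M[n][:3,3]
    return o+d*((z-o[2])/d[:,2])[:,None]
def cr(x0,y0,k,pts): return np.array([x0,y0])+(np.array(pts,float)+.5)/k-.5
def save(im,x,y,w,h,k,name,lines=()):
    big=cv2.resize(im[y:y+h,x:x+w],None,fx=k,fy=k,interpolation=cv2.INTER_CUBIC)
    for uv,col in lines:
        q=((np.array(uv)-[x,y]+.5)*k-.5).round().astype(int)
        cv2.polylines(big,[q.reshape(-1,1,2)],False,col,1,cv2.LINE_AA)
    cv2.imwrite(name,big)
def circ(c,r,a0=0,a1=2*np.pi,n=60):
    a=np.linspace(a0,a1,n); return np.c_[c[0]+r*np.cos(a),c[1]+r*np.sin(a),np.full(n,c[2])]
E
python3 - <<'E'
from h import *
t=cr(235,140,5.7,[[18,455],[362,582],[513,150],[170,30]])
b=back('top',t,np.array([.055,.055,.075,.075])); print('gauge top',b.round(4))
s=cr(205,150,7.5,[[575,62],[712,388],[130,515]]); print('gauge scene',back('scene',s,.055).round(4))
print('boards top W',back('top',cr(145,180,10,[[88,205],[398,112],[485,432],[175,520]]),.008).round(4), 'mean',back('top',cr(145,180,10,[[88,205],[398,112],[485,432],[175,520]]),.008).mean(0))
print('W scene',back('scene',cr(305,235,10,[[275,68],[580,250],[388,503],[75,303]]),.008).mean(0))
print('glass top',back('top',cr(145,180,10,[[275,312]]),.030),'scene top face',back('scene',cr(305,235,10,[[331,227]]),.030))
print('ring top',back('top',cr(335,205,10,[[332,285]]),.048),'scene',back('scene',cr(215,115,10,[[250,140]]),.048))
R=cr(335,205,10,[[160,85],[482,155],[415,482],[95,408]]);b=back('top',R,.008);print('boardR top',b.round(4),b.mean(0))
b=back('scene',cr(215,115,10,[[78,190],[337,118],[445,290],[182,365]]),.008);print('scene',b.round(4),b.mean(0))
E
```

```text
gauge top [[ 0.4831  0.0733  0.055 ]
 [ 0.4254 -0.0822  0.055 ]
 [ 0.619  -0.1491  0.075 ]
 [ 0.6737  0.0036  0.075 ]]
gauge scene [[ 0.43   -0.0801  0.055 ]
 [ 0.4895  0.0767  0.055 ]
 [ 0.6827  0.0072  0.055 ]]
boards top W [[0.5344 0.3076 0.008 ]
 [0.5596 0.2223 0.008 ]
 [0.4722 0.198  0.008 ]
 [0.4484 0.283  0.008 ]] mean [0.50365014 0.25272634 0.008     ]
W scene [0.50912481 0.25484217 0.008     ]
glass top [[0.50546558 0.2504696  0.03      ]] scene top face [[0.51106793 0.25335825 0.03      ]]
ring top [[ 0.44628553 -0.26389438  0.048     ]] scene [[ 0.45055079 -0.26300608  0.048     ]]
boardR top [[ 0.4971 -0.2301  0.008 ]
 [ 0.4778 -0.3171  0.008 ]
 [ 0.3898 -0.2974  0.008 ]
 [ 0.4101 -0.2113  0.008 ]] [ 0.44371618 -0.2639903   0.008     ]
scene [[ 0.483  -0.3153  0.008 ]
 [ 0.3969 -0.2964  0.008 ]
 [ 0.4163 -0.2089  0.008 ]
 [ 0.5004 -0.2279  0.008 ]] [ 0.44914622 -0.26214236  0.008     ]
```

```bash
cat > fit.py <<'E'
from h import *
yaw=-.353
def cellmodel(c,yaw):
    L=[]
    for s in (0,np.pi):
        a0,a1=yaw+s+np.radians(36),yaw+s+np.radians(144)
        for z in (0,):
            o=circ((c[0],c[1],.083),.0385,a0,a1); i=circ((c[0],c[1],.083),.028,a1,a0)
            L.append(np.r_[o,i,o[:1]])
    return L
if __name__=="__main__":
    ct=back('top',cr(235,140,5.7,[[249,360]]),.083)[0]
    cs=back('scene',cr(205,150,7.5,[[433,215]]),.083)[0]
    print(ct,cs)
    a=cv2.imread("pics/top0.png"); s=cv2.imread("pics/scene0.png")
    save(a,255,175,50,50,12,"pics/ov_t.png",[(proj('top',l),(0,0,255)) for l in cellmodel(ct,yaw)])
    save(s,240,160,50,45,13,"pics/ov_s.png",[(proj('scene',l),(0,0,255)) for l in cellmodel(cs,yaw)])
E
python3 fit.py
```

```text
[ 0.52582419 -0.03035035  0.083     ] [ 0.53529948 -0.02466107  0.083     ]
```

View pics/ov_t.png

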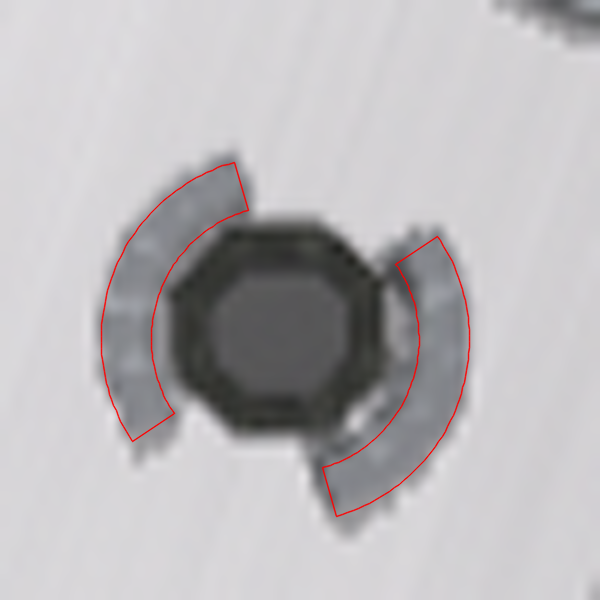

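View pics/ov_s.png

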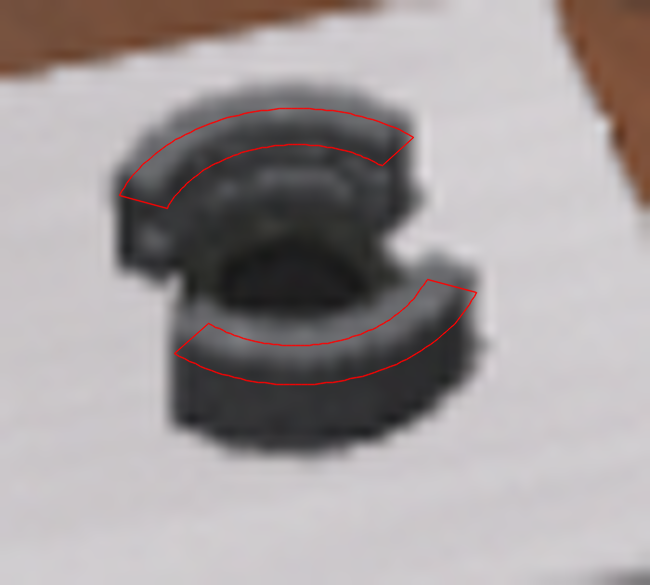

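```bash
cat > d.py <<'E'
# usage: d.py x y z yaw(tool y angle)  -> deltas in tool axes (cm), rotvec in tool axes
import sys,numpy as np
from scipy.spatial.transform import Rotation as R
from rig import robot
o=robot.get_obs(); p=np.array(o['ee_pos']); r=R.from_quat(o['eef_rot'])
y=r.as_matrix()[:,1]; print('t',round(o['time'],2),'p',p.round(4),'yaw',round(np.arctan2(y[1],y[0]),4),'w',round(o['width'],4),'F',np.array(o['contact_force']).round(2),'T',np.array(o['wrist_torque']).round(3),'j',np.array(o['qpos']).round(2))
if len(sys.argv)>1:
    a=[float(v) for v in sys.argv[1:5]]
    yv=np.array([np.cos(a[3]),np.sin(a[3]),0]); z=np.array([0,0,-1.]); x=np.cross(yv,z)
    T=R.from_matrix(np.c_[x,yv,z])
    print('shift cm',(100*(r.inv().apply(np.array(a[:3])-p))).round(3),'rot',(r.inv()*T).as_rotvec().round(4))
    print('shift in target axes',(100*(T.inv().apply(np.array(a[:3])-p))).round(3))
E
python3 d.py .508 .252 .2125 1.218
python3 -m jog '[[[-3.45,-1.63,0,0,0,0,8.5],[-3.45,-1.63,0,0,0,0,8.5],[-3.45,-1.63,0,0,0,0,8.5],[-3.45,-1.63,0,0,0,0,8.5],[-3.45,-1.63,0,0,0,0,8.5],[-3.45,-1.63,0,0,0,0,8.5],[-3.45,-1.63,0,0,0,0,8.5],[-3.45,-1.63,0,0,0,0,8.5],[-3.45,-1.63,0,0,0,0,8.5],[-3.45,-1.63,0,0,0,0,8.5],[-3.45,-1.63,0,0,0,0.02,8.5]]]' 30
python3 d.py .508 .252 .10 1.218
```

```text
t 0.1 p [0.2182 0.5582 0.2126] yaw 1.198 w 0.0854 F [-0.32 -0.82  0.72] T [ 0.026 -0.017 -0.074] j [ 1.08  0.36  1.51  0.    1.27 -0.12]
shift cm [-3.8141e+01 -1.7961e+01  3.5000e-02] rot [-0.0018 -0.0002 -0.02  ]
shift in target axes [-3.7774e+01 -1.8720e+01  1.1000e-02]
time: 1.02
ee_pos: [0.5107, 0.2457, 0.2075]
eef_rot: [0.188, 0.982, -0.002, -0.004]
contact_force: [0.8, 0.6, 0.2]
width: 0.0851
t 1.02 p [0.5107 0.2457 0.2075] yaw 1.1916 w 0.0851 F [0.83 0.64 0.17] T [-0.022  0.038  0.021] j [ 0.33  0.32  1.58  0.    1.24 -0.87]
shift cm [ 0.404  0.537 10.746] rot [-0.0048 -0.0071 -0.0264]
shift in target axes [ 0.467  0.497 10.745]
```

```bash

python3 -m jog '[[[0.1,0.1,2.9,0,0,-0.02,8.5],[0.15,0.2,3.2,0,0,0,8.5],[0.15,0.2,3.2,0,0,0,8.5],[0,0,1.4,-0.005,-0.007,0,8.5],[0,0,0,0,0,0,8.5]]]'
python3 d.py .508 .252 .036 1.218; python3 - <<'E'
from rig import eyes
from h import *
for n in("scene","top"):
    d=eyes.grab_frame(n)["frame"]; cv2.imwrite(f"pics/{n}1.png",d)
    if n=="top": save(d,130,170,90,80,8,"pics/t1.png")
    else: save(d,285,200,100,100,6,"pics/s1.png")
E
```

```text
time: 1.43
ee_pos: [0.5191, 0.2431, 0.0978]
eef_rot: [0.185, 0.983, 0.001, 0.005]
contact_force: [-0.6, -0.1, 0.5]
width: 0.0851
t 1.43 p [0.5191 0.2431 0.0978] yaw 1.1991 w 0.0851 F [-0.6  -0.15  0.46] T [0.009 0.021 0.006] j [ 0.32  0.44  1.7  -0.    0.99 -0.88]
shift cm [1.409 0.405 6.172] rot [ 0.0031  0.0091 -0.0189]
shift in target axes [1.345 0.45  6.183]
```

View pics/t1.png

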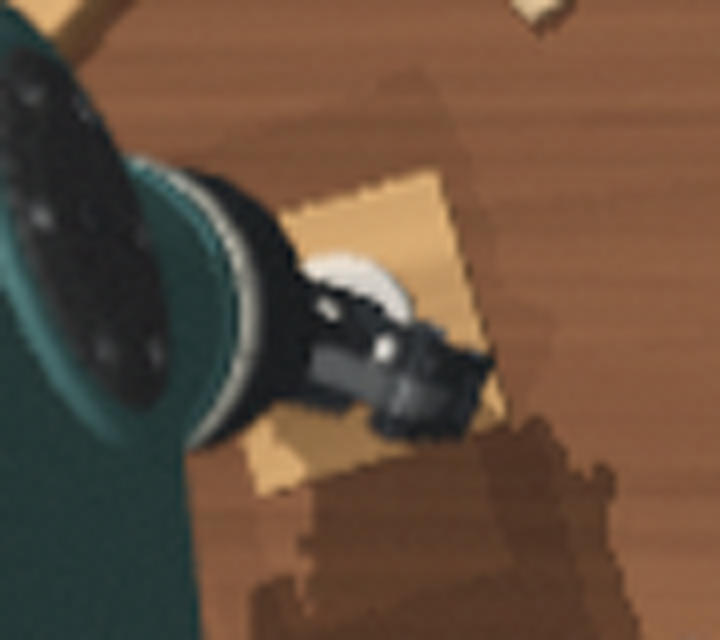

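View pics/s1.png

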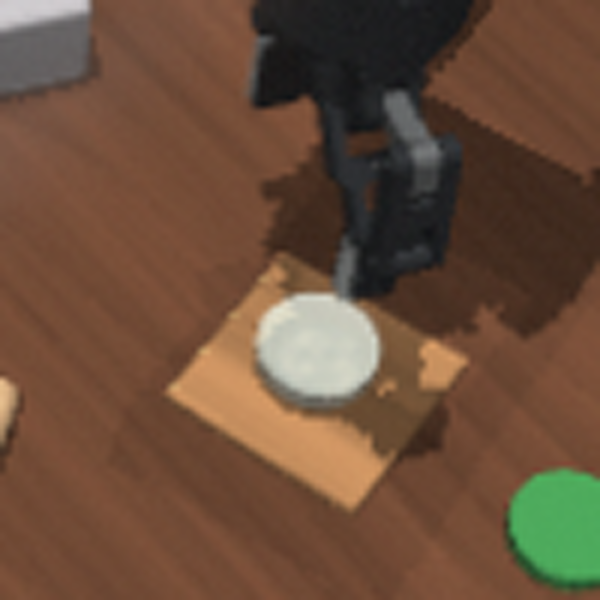

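```bash
python3 - <<'E'
from h import *
p=np.array([.5191,.2431,.0978]);y=np.array([np.cos(1.199),np.sin(1.199),0])
for s in(1,-1):
  for dz in (-.006,):
    q=p+s*.0425*y+[0,0,dz]; q2=p+s*.057*y+[0,0,dz]
    print(s,(proj('top',[q,q2])-[130,170])*8,(proj('scene',[q,q2])-[285,200])*6)
E
python3 d.py
```

```text
1 [[187.1583253  237.51232138]
 [144.59821867 220.84394196]] [[341.93340462 335.5558175 ]
 [355.68702657 367.09265005]]
-1 [[438.03116589 335.65220536]
 [481.04888915 352.46120786]] [[265.53079807 161.01397351]
 [253.18878339 132.91926808]]
t 1.53 p [0.5205 0.2439 0.1004] yaw 1.1996 w 0.0851 F [ 0.33 -0.14 -0.  ] T [-0.007 -0.041  0.002] j [ 0.32  0.44  1.7  -0.    0.99 -0.88]
```

```bash
python3 d.py; python3 - <<'E'
from h import *
from scipy.spatial.transform import Rotation as R
from rig import eyes,robot
o=robot.get_obs();p=o['ee_pos'];r=R.from_quat(o['eef_rot'])
def box(hx,y0,y1,z0,z1):
    c=np.array([[x,y,z] for x in(-hx,hx) for y in(y0,y1) for z in(z0,z1)])
    E=[(0,1),(0,2),(0,4),(1,3),(1,5),(2,3),(2,6),(3,7),(4,5),(4,6),(5,7),(6,7)]
    return [c[list(e)] for e in E]
L=box(.011,.0425,.057,-.03,.006)+box(.011,-.057,-.0425,-.03,.006)+box(.038,-.0425,.0425,-.08,-.054)
for n,(x,y,w,h,k) in dict(scene=(275,180,110,90,7),top=(120,160,100,90,7)).items():
    d=eyes.grab_frame(n)["frame"]; cv2.imwrite(f"pics/{n}2.png",d)
    ln=[(proj(n,r.apply(l)+p),(0,0,255)) for l in L]
    ln+=[(proj(n,circ((.508,.252,.03),.025)),(255,0,0))]
    save(d,x,y,w,h,k,f"pics/o2_{n}.png",ln)
E
python3 d.py
```

```text
t 1.53 p [0.5205 0.2439 0.1004] yaw 1.1996 w 0.0851 F [ 0.33 -0.14 -0.  ] T [-0.007 -0.041  0.002] j [ 0.32  0.44  1.7  -0.    0.99 -0.88]
t 1.63 p [0.5224 0.2448 0.1024] yaw 1.2 w 0.085 F [ 0.29 -0.6   0.01] T [0.034 0.003 0.023] j [ 0.32  0.44  1.7  -0.    0.99 -0.88]
```

View pics/o2_scene.png

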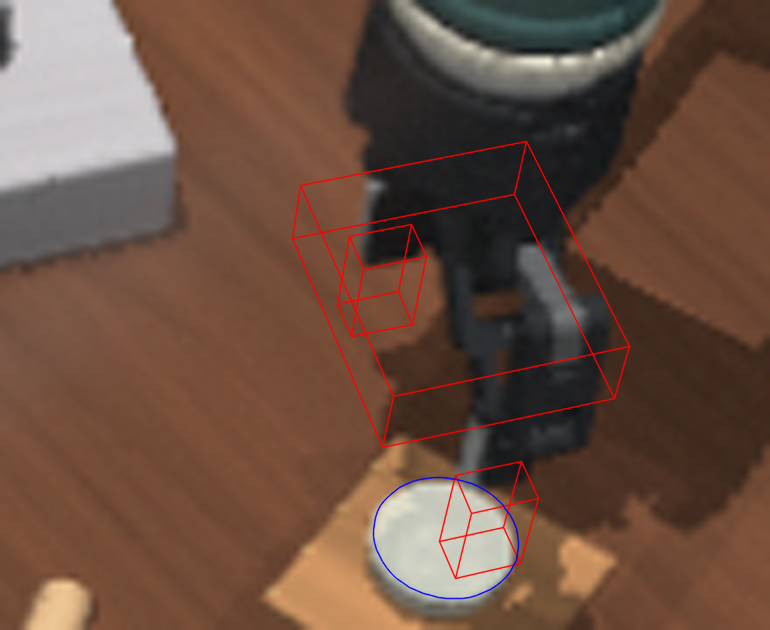

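View pics/o2_top.png

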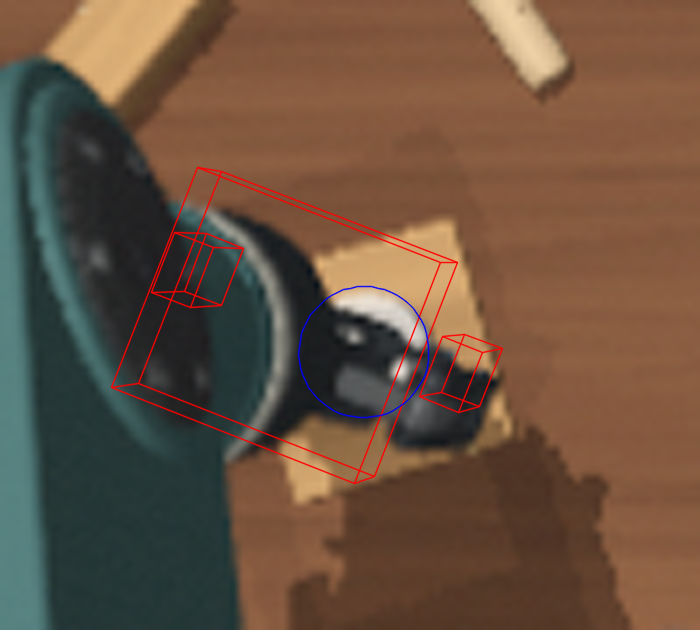

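```bash
python3 -m jog '[[[0,0,0,0,0,0,8.5],[0,0,0,0,0,0,8.5],[0,0,0,0,0,0,8.5]]]'
python3 - <<'E'
from rig import robot
o=robot.get_obs(); print(o)
E
```

```text
time: 1.88
ee_pos: [0.5251, 0.2463, 0.1064]
eef_rot: [0.184, 0.983, 0.004, 0.011]
contact_force: [-0.5, 0.1, 0.2]
width: 0.0852
{'time': 1.8833, 'qpos': array([ 0.32167425,  0.43475875,  1.69101871, -0.00378024,  0.99222921,
       -0.87718407]), 'joint_velocities': array([ 4.01287847e-03, -1.74969461e-02, -1.47138506e-02,  1.06446239e-03,
        5.69493139e-03, -7.98557961e-05]), 'effort': array([-4.99440206e-02, -5.23000073e+01, -2.26883787e+01, -1.94945169e-02,
       -1.47132128e-01,  6.99631840e-06]), 'ee_pos': array([0.52506621, 0.2462996 , 0.10642541]), 'eef_rot': array([0.1838884 , 0.98287509, 0.00433917, 0.0110807 ]), 'contact_force': array([-0.54249993,  0.12969313,  0.20046428]), 'wrist_torque': array([ 0.08429573, -0.02211209,  0.01806974]), 'width': 0.08516758579305653}
```

```bash
python3 - <<'E'
from h import *
from scipy.spatial.transform import Rotation as R
from rig import eyes,robot
o=robot.get_obs();p=o['ee_pos'];r=R.from_quat(o['eef_rot'])
print(p)
n='scene'
d=eyes.grab_frame(n)["frame"]; cv2.imwrite(f"pics/{n}3.png",d)
save(d,310,165,70,105,8,"pics/s3.png")
pts=r.apply(np.array([[0,0,0],[0,.0425,.006],[0,-.0425,.006],[0,0,-.15]]))+p
print(((proj(n,pts)-[310,165]+.5)*8).round())
o=robot.get_obs();print(o['ee_pos'],o['time'],o['joint_velocities'].round(4))
E
```

```text
[0.52506621 0.2462996  0.10642541]
[[206. 600.]
 [256. 732.]
 [152. 499.]
 [286. 242.]]
[0.5252842  0.24639906 0.10658269] 1.9333 [-0.0035  0.0047  0.0045  0.0003 -0.0054 -0.0006]
```

View pics/s3.png

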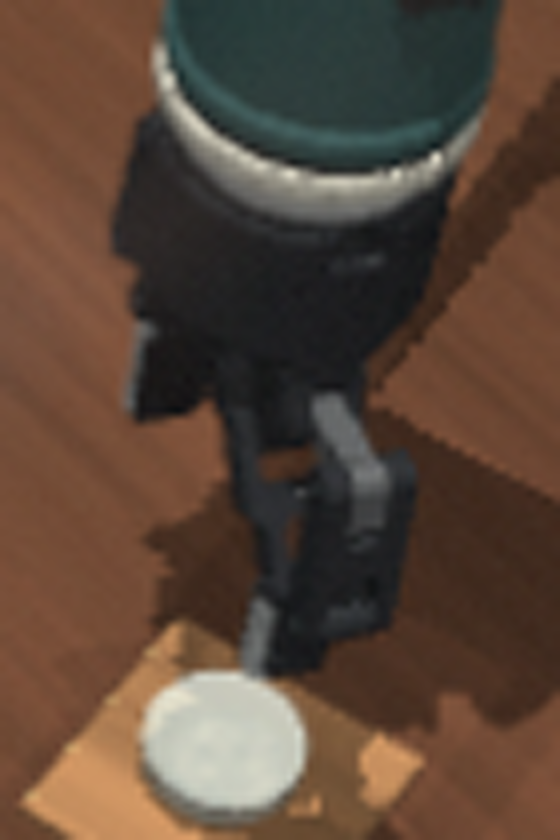

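```bash
python3 -m jog '[[[0,0,0,0,0,0,0],[0,0,0,0,0,0,0],[0,0,0,0,0,0,0],[0,0,0,0,0,0,0],[0,0,0,0,0,0,0],[0,0,0,0,0,0,0],[0,0,0,0,0,0,0],[0,0,0,0,0,0,0]]]'
python3 - <<'E'
from h import *
from scipy.spatial.transform import Rotation as R
from rig import eyes,robot
o=robot.get_obs();p=o['ee_pos'];r=R.from_quat(o['eef_rot'])
print(p,o['width'],o['joint_velocities'].round(4))
for n,(x,y,w,h,k) in dict(scene=(310,165,70,105,8),top=(120,160,100,90,7)).items():
    d=eyes.grab_frame(n)["frame"]; cv2.imwrite(f"pics/{n}4.png",d)
    save(d,x,y,w,h,k,f"pics/o4_{n}.png")
    pts=r.apply(np.array([[0,0,0],[0,0,.019],[.011,0,.019],[-.011,0,.019]]))+p
    print(((proj(n,pts)-[x,y]+.5)*k).round())
E
```

```text
time: 2.6
ee_pos: [0.5259, 0.2468, 0.108]
eef_rot: [0.184, 0.983, 0.005, 0.012]
contact_force: [-0.4, -0.3, -0.2]
width: 0.0
[0.52585385 0.24679544 0.10800846] 2.6681426131560676e-05 [ 0.0004  0.001  -0.0012 -0.0008  0.0016 -0.0007]
[[206. 599.]
 [196. 639.]
 [232. 631.]
 [161. 646.]]
[[325. 305.]
 [338. 304.]
 [327. 333.]
 [349. 275.]]
```

View pics/o4_scene.png

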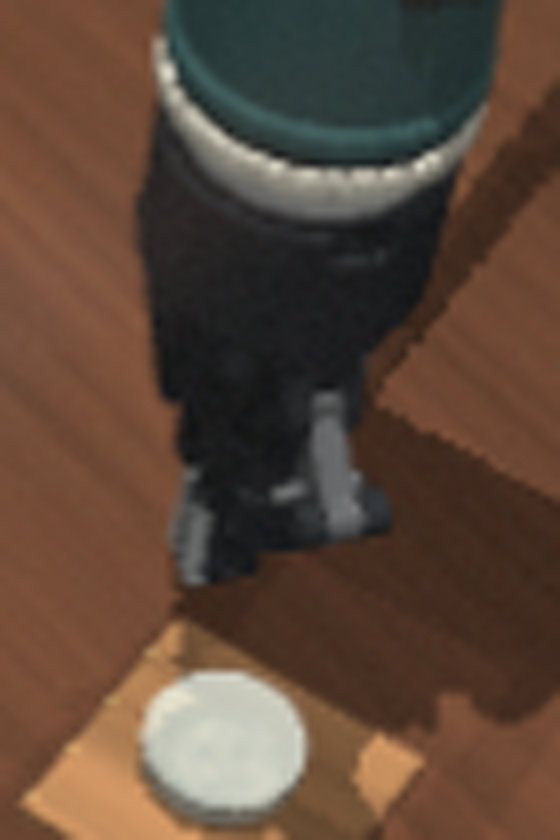

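View pics/o4_top.png

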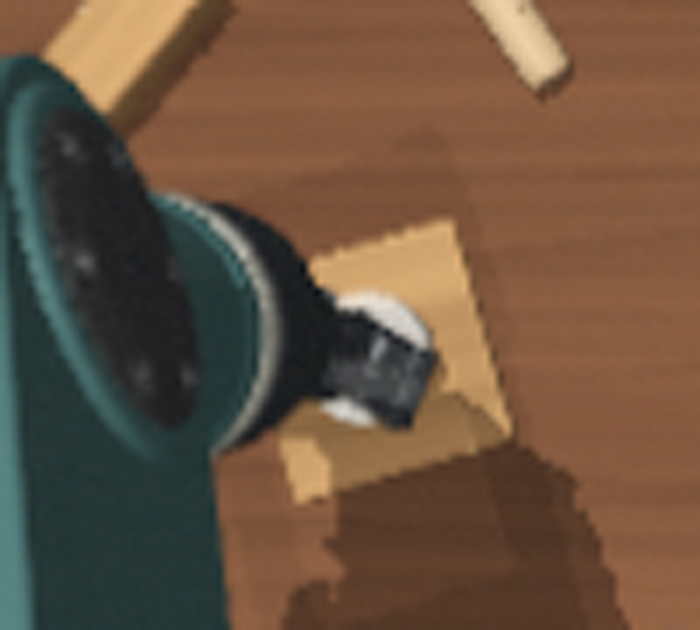

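```bash
python3 - <<'E'
from h import *
d=cv2.imread("pics/scene0.png")
L=[(proj('scene',circ((0,0,0),r)),(0,0,255)) for r in (.02,.1,.12)]+[(proj('scene',[[0,0,0],[.1,0,0]]),(0,255,0))]
save(d,340,10,140,160,5,"pics/base_s.png",L)
d=cv2.imread("pics/top0.png")
L=[(proj('top',circ((0,0,0),r)),(0,0,255)) for r in (.02,.1,.12)]+[(proj('top',[[0,0,0],[.1,0,0]]),(0,255,0))]
save(d,200,320,140,64,5,"pics/base_t.png",L)
print(proj('top',[[0,0,0],[.12,0,0],[.1,0,0]]))
E
```

```text
[[266.51012199 397.65066425]
 [266.31867754 352.86240677]
 [266.35128887 360.32319473]]
```

View pics/base_s.png

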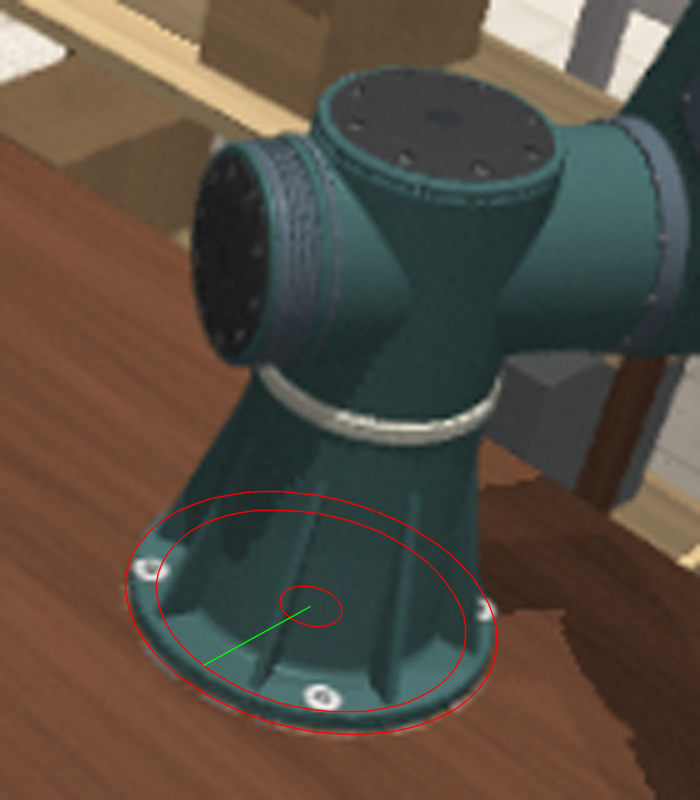

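View pics/base_t.png

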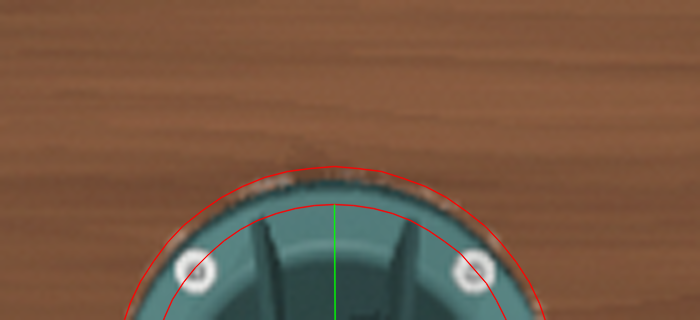

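```bash
python3 d.py .50 .15 .06 1.218
```

```text
t 2.7 p [0.5258 0.2468 0.108 ] yaw 1.2015 w -0.0001 F [-0.35 -0.57 -0.07] T [ 0.023 -0.07  -0.009] j [ 0.32  0.43  1.69 -0.    0.99 -0.88]
shift cm [ -0.984 -10.03    4.677] rot [ 0.0142  0.0224 -0.0167]
shift in target axes [-0.922 -9.979  4.798]
```

```bash
python3 -m jog '[[[-0.3,-3.3,0,0.014,0.022,-0.016,0],[-0.3,-3.3,0,0,0,0,0],[-0.3,-3.2,0.5,0,0,0,0],[0,0,1.5,0,0,0,0],[0,0,1.5,0,0,0,0],[0,0,0.8,0,0,0,0],[0,0,0,0,0,0,0],[0,0,0,0,0,0,0],[0,0,0,0,0,0,0]]]'
python3 - <<'E'
from h import *
from scipy.spatial.transform import Rotation as R
from rig import eyes,robot
o=robot.get_obs();p=o['ee_pos'];r=R.from_quat(o['eef_rot'])
print(o['time'],p,o['width'],o['joint_velocities'].round(4),o['contact_force'],o['qpos'])
for n,(x,y,w,h,k) in dict(scene=(270,130,110,120,6),top=(140,160,100,90,7)).items():
    d=eyes.grab_frame(n)["frame"]; cv2.imwrite(f"pics/{n}5.png",d)
    pts=r.apply(np.array([[0,0,0],[0,0,.019],[.011,0,.019],[-.011,0,.019]]))+p
    save(d,x,y,w,h,k,f"pics/o5_{n}.png",[(proj(n,pts),(0,0,255))])
    print(((proj(n,pts)-[x,y]+.5)*k).round())
E
```

```text
time: 3.45
ee_pos: [0.5016, 0.1495, 0.0643]
eef_rot: [0.174, 0.985, 0.001, 0.002]
contact_force: [-0.1, -0.3, 0.3]
width: 0.0001
3.45 [0.501558   0.14954435 0.06433585] 0.00010571699296329171 [ 0.0038 -0.001  -0.0095  0.0031  0.0075  0.0005] [-0.09048402 -0.33259756  0.32062081] [ 1.57213058e-01  4.36194962e-01  1.83575857e+00  9.18145790e-04
  8.65367581e-01 -1.06356506e+00]
[[269. 538.]
 [265. 566.]
 [290. 561.]
 [240. 572.]]
[[479. 371.]
 [486. 369.]
 [476. 397.]
 [496. 341.]]
```

View pics/o5_scene.png

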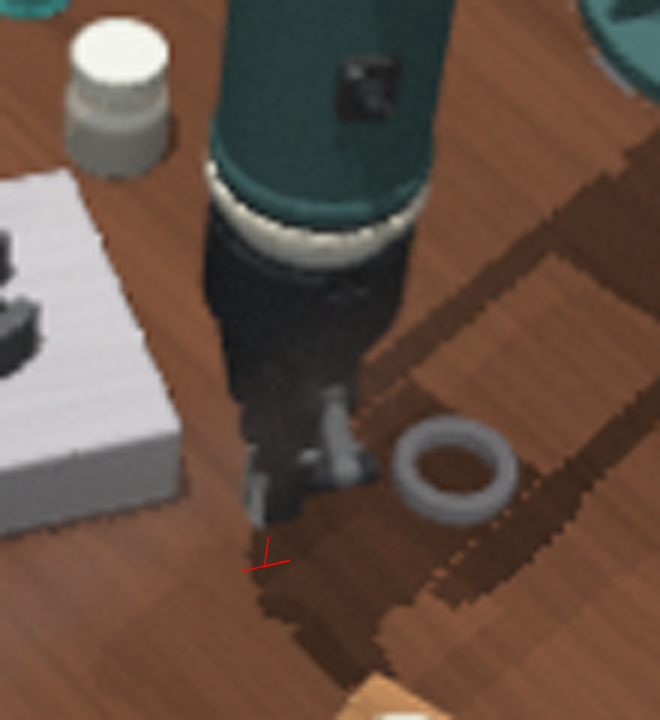

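View pics/o5_top.png

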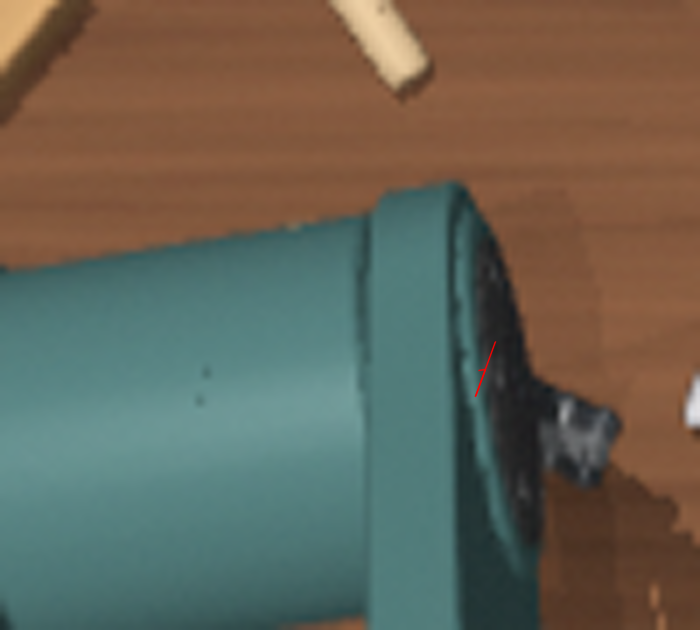

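```bash
python3 -m jog '[[[0,0,1.0,0,0,0,0],[0,0,1.0,0,0,0,0],[0,0,0.2,0,0,0,0],[0,0,0.2,0,0,0,0]]]'; python3 d.py; python3 -m jog '[[[0,0,0.2,0,0,0,0],[0,0,0.2,0,0,0,0],[0,0,0.2,0,0,0,0]]]'; python3 d.py
```

```text
time: 3.88
ee_pos: [0.5041, 0.151, 0.0402]
eef_rot: [0.174, 0.985, 0.002, 0.005]
contact_force: [-0.1, 0.0, -0.0]
width: -0.0003
t 3.88 p [0.5041 0.151  0.0402] yaw 1.222 w -0.0003 F [-0.13  0.04 -0.02] T [ 0.067 -0.038 -0.024] j [ 0.16  0.47  1.85  0.    0.8  -1.06]
time: 4.13
ee_pos: [0.5036, 0.1511, 0.0329]
eef_rot: [0.173, 0.985, 0.002, 0.004]
contact_force: [0.1, 0.4, 0.3]
width: -0.0
t 4.13 p [0.5036 0.1511 0.0329] yaw 1.2222 w -0.0 F [0.11 0.36 0.28] T [ 0.107 -0.026 -0.055] j [ 0.16  0.49  1.86  0.    0.79 -1.06]
```

```bash
python3 -m jog '[[[0,0,0.3,0,0,0,0],[0,0,0.3,0,0,0,0],[0,0,0.2,0,0,0,0]]]'; python3 d.py;python3 -m jog '[[[0,0,0.2,0,0,0,0],[0,0,0.2,0,0,0,0]]]'; python3 d.py
```

```text
time: 4.38
ee_pos: [0.5039, 0.1511, 0.0243]
eef_rot: [0.173, 0.985, 0.002, 0.004]
contact_force: [-0.3, -0.6, 0.0]
width: 0.0002
t 4.38 p [0.5039 0.1511 0.0243] yaw 1.2222 w 0.0002 F [-0.25 -0.57  0.01] T [ 0.005 -0.021 -0.037] j [ 0.16  0.5   1.86  0.    0.77 -1.06]
time: 4.55
ee_pos: [0.504, 0.1511, 0.0199]
eef_rot: [0.173, 0.985, 0.002, 0.004]
contact_force: [-0.1, -0.4, 0.8]
width: 0.0
t 4.55 p [0.504  0.1511 0.0199] yaw 1.2221 w 0.0 F [-0.09 -0.39  0.83] T [ 0.032 -0.007 -0.026] j [ 0.16  0.51  1.87  0.    0.76 -1.06]
```

```bash
python3 -m jog '[[[0,0,0.15,0,0,0,0]]]'; python3 d.py;python3 -m jog '[[[0,0,0.15,0,0,0,0]]]'; python3 d.py
python3 - <<'E'
from h import *
from scipy.spatial.transform import Rotation as R
from rig import eyes,robot
o=robot.get_obs();p=o['ee_pos'];r=R.from_quat(o['eef_rot'])
for n,(x,y,w,h,k) in dict(scene=(270,150,80,100,7)).items():
    d=eyes.grab_frame(n)["frame"]; cv2.imwrite(f"pics/{n}6.png",d)
    pts=r.apply(np.array([[0,0,0],[0,0,.019],[.011,0,.019],[-.011,0,.019]]))+p
    save(d,x,y,w,h,k,f"pics/o6_{n}.png",[(proj(n,pts),(0,0,255))])
E
```

```text
time: 4.63
ee_pos: [0.504, 0.1511, 0.0181]
eef_rot: [0.173, 0.985, 0.002, 0.004]
contact_force: [0.5, -0.7, -0.4]
width: -0.0002
t 4.63 p [0.504  0.1511 0.0181] yaw 1.2221 w -0.0002 F [ 0.51 -0.68 -0.37] T [-0.017 -0.003 -0.078] j [ 0.16  0.51  1.87  0.    0.76 -1.06]
time: 4.72
ee_pos: [0.504, 0.1511, 0.0165]
eef_rot: [0.174, 0.985, 0.002, 0.004]
contact_force: [0.8, 0.1, -0.8]
width: -0.0001
t 4.72 p [0.504  0.1511 0.0165] yaw 1.222 w -0.0001 F [ 0.81  0.12 -0.81] T [-0.023  0.019  0.042] j [ 0.16  0.51  1.87  0.    0.75 -1.06]
```

View pics/o6_scene.png

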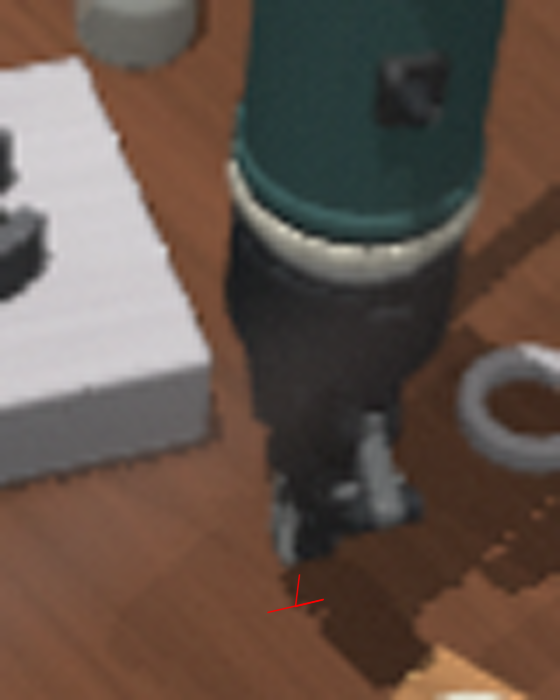

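```bash
for i in 1 2 3; do :; done; python3 -m jog '[[[0,0,0.25,0,0,0,0],[0,0,0.25,0,0,0,0]]]'; python3 -m jog '[[[0,0,0.2,0,0,0,0]]]';python3 -m jog '[[[0,0,0.2,0,0,0,0]]]';python3 -m jog '[[[0,0,0.2,0,0,0,0]]]'
```

```text
time: 4.93
ee_pos: [0.5043, 0.1511, 0.0112]
eef_rot: [0.173, 0.985, 0.002, 0.004]
contact_force: [-0.4, -0.3, 0.7]
width: 0.0003
time: 5.02
ee_pos: [0.5043, 0.1511, 0.009]
eef_rot: [0.174, 0.985, 0.002, 0.004]
contact_force: [-0.3, -0.1, 0.7]
width: -0.0002
time: 5.1
ee_pos: [0.5044, 0.1511, 0.0068]
eef_rot: [0.174, 0.985, 0.002, 0.004]
contact_force: [0.3, 0.3, 0.0]
width: 0.0001
time: 5.18
ee_pos: [0.5044, 0.1511, 0.0046]
eef_rot: [0.173, 0.985, 0.002, 0.004]
contact_force: [0.3, -0.1, -0.3]
width: 0.0001
```

```bash
python3 -m jog '[[[0,0,0.2,0,0,0,0],[0,0,0.2,0,0,0,0]]]'; python3 -m jog '[[[0,0,0.15,0,0,0,0]]]';python3 -m jog '[[[0,0,0.15,0,0,0,0]]]'
```

```text
time: 5.35
ee_pos: [0.5044, 0.1511, 0.0001]
eef_rot: [0.174, 0.985, 0.002, 0.004]
contact_force: [-0.4, 0.3, -0.1]
width: 0.0003
time: 5.43
ee_pos: [0.5043, 0.1511, -0.0017]
eef_rot: [0.173, 0.985, 0.002, 0.004]
contact_force: [-0.4, 0.8, -0.3]
width: 0.0
time: 5.52
ee_pos: [0.5044, 0.1512, -0.0034]
eef_rot: [0.173, 0.985, 0.002, 0.004]
contact_force: [-0.0, -0.0, -0.2]
width: -0.0001
```

```bash
python3 - <<'E'
from h import *
from scipy.spatial.transform import Rotation as R
from rig import eyes,robot
o=robot.get_obs();p=o['ee_pos'];r=R.from_quat(o['eef_rot'])
for n,(x,y,w,h,k) in dict(scene=(290,205,50,50,12)).items():
    d=eyes.grab_frame(n)["frame"]; cv2.imwrite(f"pics/{n}7.png",d)
    pts=r.apply(np.array([[0,0,0],[0,0,.019],[.011,0,.019],[-.011,0,.019]]))+p
    save(d,x,y,w,h,k,f"pics/o7_{n}.png",[(proj(n,pts),(0,0,255))])
E
```

```text
(no output)
```

View pics/o7_scene.png

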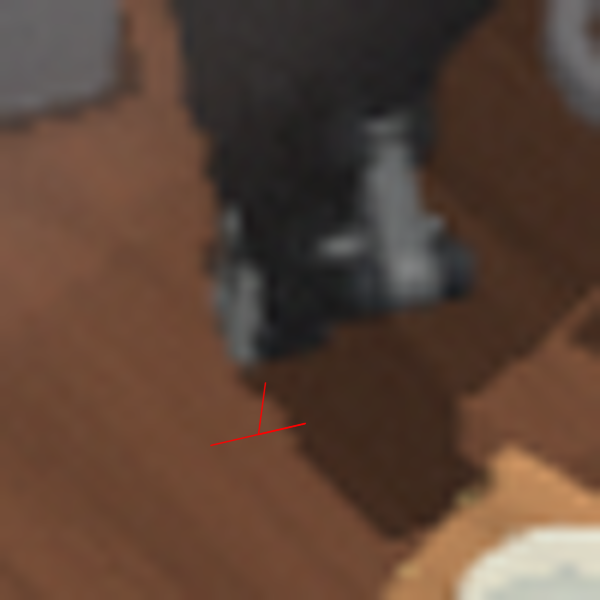

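```bash
python3 -m jog '[[[0,0,0.15,0,0,0,0]]]';python3 -m jog '[[[0,0,0.15,0,0,0,0]]]'; python3 -m jog '[[[0,0,0.15,0,0,0,0]]]'
```

```text
time: 5.65
ee_pos: [0.5043, 0.1511, -0.0052]
eef_rot: [0.174, 0.985, 0.002, 0.004]
contact_force: [0.2, 0.0, -0.4]
width: -0.0001
time: 5.73
ee_pos: [0.5043, 0.1511, -0.0068]
eef_rot: [0.173, 0.985, 0.002, 0.004]
contact_force: [-0.2, -0.3, -0.0]
width: 0.0002
time: 5.82
ee_pos: [0.5044, 0.1511, -0.0084]
eef_rot: [0.174, 0.985, 0.002, 0.004]
contact_force: [-1.1, 0.2, 0.3]
width: -0.0002
```

```bash
python3 -m jog '[[[0,0,0.15,0,0,0,0]]]';python3 -m jog '[[[0,0,0.15,0,0,0,0]]]'; python3 -m jog '[[[0,0,0.1,0,0,0,0]]]'
```

```text
time: 5.9
ee_pos: [0.5045, 0.1512, -0.01]
eef_rot: [0.174, 0.985, 0.002, 0.004]
contact_force: [-0.7, -0.2, -0.6]
width: -0.0
time: 5.98
ee_pos: [0.5045, 0.1511, -0.0117]
eef_rot: [0.173, 0.985, 0.002, 0.004]
contact_force: [0.1, 0.1, 0.3]
width: -0.0001
time: 6.07
ee_pos: [0.5045, 0.1512, -0.0129]
eef_rot: [0.173, 0.985, 0.002, 0.004]
contact_force: [0.2, -0.4, 0.4]
width: -0.0001
```

```bash
python3 - <<'E'
from h import *
from rig import eyes,robot
for n,(x,y,w,h,k) in dict(scene=(290,205,50,50,12)).items():
    d=eyes.grab_frame(n)["frame"]; cv2.imwrite(f"pics/{n}8.png",d)
    save(d,x,y,w,h,k,f"pics/o8_{n}.png")
    print([q for q in (proj(n,[[.5045,.1512,-.0319],[.5045,.1512,0]])-[x,y]+.5)*k])
E
```

```text
[array([254.77578066, 459.32081098]), array([266.66175404, 372.98620849])]
```

View pics/o8_scene.png

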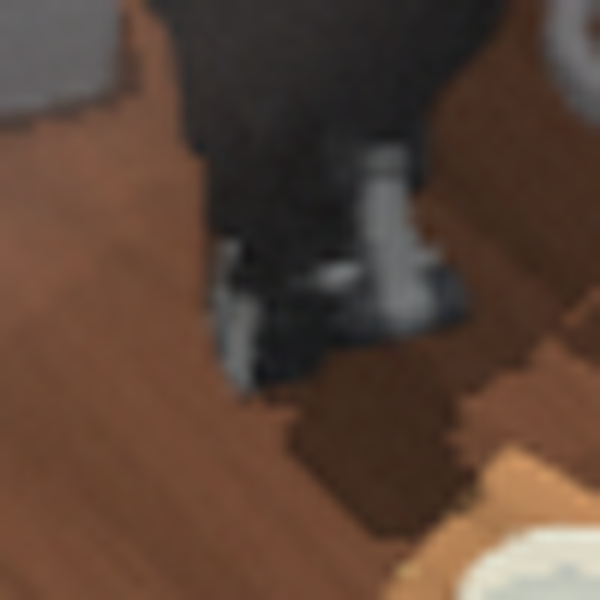

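```bash
python3 -m jog '[[[0,0,0.15,0,0,0,0]]]';python3 -m jog '[[[0,0,0.15,0,0,0,0]]]'; python3 -m jog '[[[0,0,0.15,0,0,0,0]]]'
```

```text
time: 6.2
ee_pos: [0.5046, 0.1512, -0.0144]
eef_rot: [0.173, 0.985, 0.002, 0.004]
contact_force: [-0.0, 0.6, 0.4]
width: 0.0004
time: 6.28
ee_pos: [0.5046, 0.1512, -0.016]
eef_rot: [0.174, 0.985, 0.002, 0.004]
contact_force: [1.1, 0.0, -0.7]
width: 0.0004
time: 6.37
ee_pos: [0.5046, 0.1512, -0.0177]
eef_rot: [0.173, 0.985, 0.002, 0.004]
contact_force: [-0.7, 0.1, -0.3]
width: -0.0
```

```bash
python3 - <<'E'
from h import *
from rig import eyes,robot
for n,(x,y,w,h,k) in dict(scene=(290,205,50,50,12)).items():
    d=eyes.grab_frame(n)["frame"]; cv2.imwrite(f"pics/{n}9.png",d)
    save(d,x,y,w,h,k,f"pics/o9_{n}.png")
E
```

```text
(no output)
```

View pics/o9_scene.png

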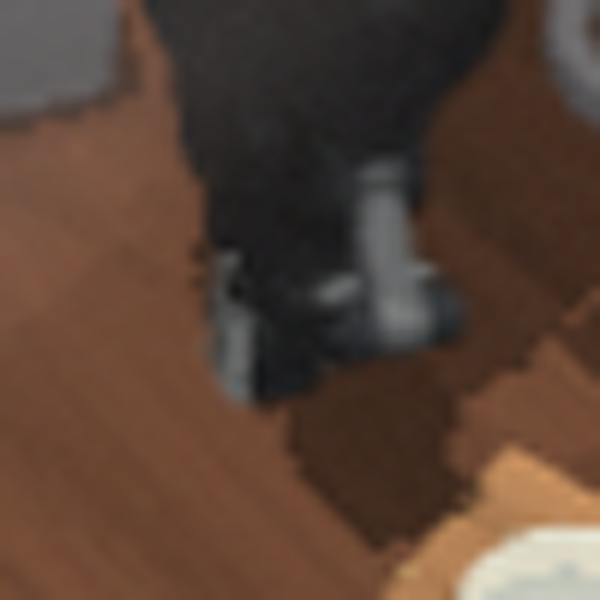

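```bash
python3 -m jog '[[[0,0,0.12,0,0,0,0]]]';python3 -m jog '[[[0,0,0.12,0,0,0,0]]]'; python3 -m jog '[[[0,0,0.12,0,0,0,0]]]'
```

```text
time: 6.5
ee_pos: [0.5047, 0.1512, -0.018]
eef_rot: [0.173, 0.985, 0.002, 0.004]
contact_force: [-6.8, -2.2, 35.4]
width: -0.0001
time: 6.58
ee_pos: [0.5047, 0.1512, -0.0179]
eef_rot: [0.173, 0.985, 0.002, 0.004]
contact_force: [-4.5, -0.8, 20.6]
width: -0.0
time: 6.67
ee_pos: [0.5047, 0.1512, -0.0179]
eef_rot: [0.173, 0.985, 0.002, 0.005]
contact_force: [-3.5, -1.0, 14.8]
width: 0.0001
```

```bash
python3 -m jog '[[[0,0,-0.6,0,0,0,0],[0,0,-1.2,0,0,0,2.0]]]'; python3 - <<'E'
from h import *
b=back('scene',(np.array([[280,398]])-.5+.5)/12-.5+[290,205],0.0); print(b)
# scale check
for z in (0,.019,.0265): print(z,back('scene',cr(290,205,12,[[240,403],[320,385]]),0.0))
E
python3 d.py
```

```text
time: 6.83
ee_pos: [0.5032, 0.1509, -0.0003]
eef_rot: [0.173, 0.985, 0.001, 0.003]
contact_force: [0.5, 0.0, -0.0]
width: 0.011
[[0.50641342 0.15799686 0.        ]]
0 [[ 5.14210887e-01  1.54173516e-01 -1.11022302e-16]
 [ 4.97233115e-01  1.60529340e-01  0.00000000e+00]]
0.019 [[ 5.14210887e-01  1.54173516e-01 -1.11022302e-16]
 [ 4.97233115e-01  1.60529340e-01  0.00000000e+00]]
0.0265 [[ 5.14210887e-01  1.54173516e-01 -1.11022302e-16]
 [ 4.97233115e-01  1.60529340e-01  0.00000000e+00]]
t 6.83 p [ 5.032e-01  1.509e-01 -3.000e-04] yaw 1.2223 w 0.011 F [ 0.53  0.02 -0.01] T [0.024 0.001 0.016] j [ 0.16  0.54  1.88  0.    0.71 -1.06]
```

```bash
python3 -m jog '[[[0,0,-3.0,0,0,0,8.5],[0,0,-2.0,0,0,0,8.5],[0,0,0,0,0,0,8.5],[0,0,0,0,0,0,8.5]]]'; python3 d.py .511 .253 .05 1.218
```

```text
time: 7.17
ee_pos: [0.5032, 0.1509, 0.0531]
eef_rot: [0.173, 0.985, 0.002, 0.004]
contact_force: [-0.7, -0.4, -0.1]
width: 0.0604
t 7.17 p [0.5032 0.1509 0.0531] yaw 1.2224 w 0.0604 F [-0.74 -0.44 -0.08] T [-0.039  0.015  0.027] j [ 0.16  0.45  1.84  0.    0.84 -1.06]
shift cm [2.758 9.858 0.337] rot [0.0048 0.0073 0.0043]
shift in target axes [2.798 9.847 0.31 ]
```

```bash
python3 -m jog '[[[0.92,3.28,0,0.005,0.007,0.004,8.5],[0.92,3.28,0,0,0,0,8.5],[0.92,3.28,0,0,0,0,8.5],[0,0,0,0,0,0,8.5],[0,0,0,0,0,0,8.5],[0,0,0,0,0,0,8.5]]]'; python3 d.py .511 .253 -.002 1.218;  python3 - <<'E'
from h import *
from rig import eyes,robot
for n,(x,y,w,h,k) in dict(scene=(300,190,70,95,8),top=(130,160,80,80,8)).items():
    d=eyes.grab_frame(n)["frame"]; cv2.imwrite(f"pics/{n}10.png",d)
    save(d,x,y,w,h,k,f"pics/o10_{n}.png")
E
python3 d.py
```

```text
time: 7.67
ee_pos: [0.5103, 0.2551, 0.0487]
eef_rot: [0.177, 0.984, -0.001, -0.001]
contact_force: [0.2, 0.3, -0.3]
width: 0.0851
t 7.67 p [0.5103 0.2551 0.0487] yaw 1.2151 w 0.0851 F [ 0.2   0.3  -0.26] T [ 0.022 -0.016  0.023] j [ 0.34  0.51  1.73 -0.    0.9  -0.87]
shift cm [-0.15  -0.161  5.074] rot [-0.0028 -0.0024 -0.0029]
shift in target axes [-0.137 -0.175  5.074]
t 7.77 p [0.5099 0.2541 0.0488] yaw 1.2139 w 0.0851 F [ 0.48  0.04 -0.88] T [ 0.032  0.044 -0.015] j [ 0.34  0.51  1.74 -0.    0.9  -0.87]
```

View pics/o10_scene.png

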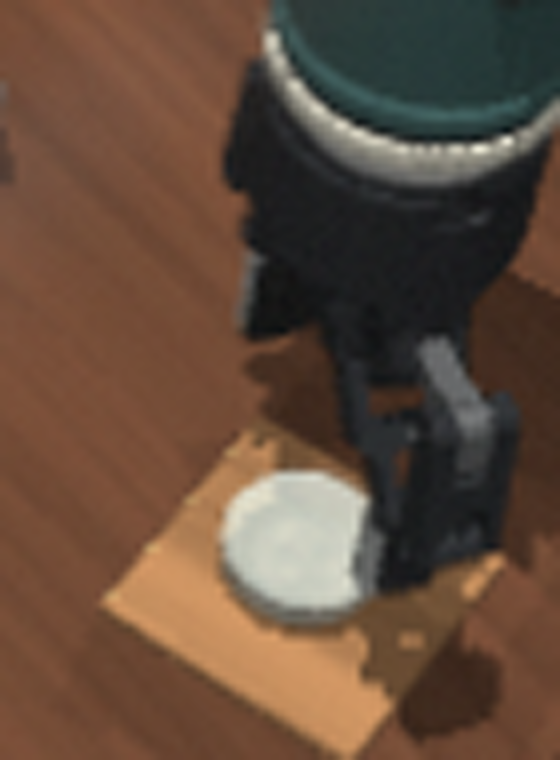

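View pics/o10_top.png

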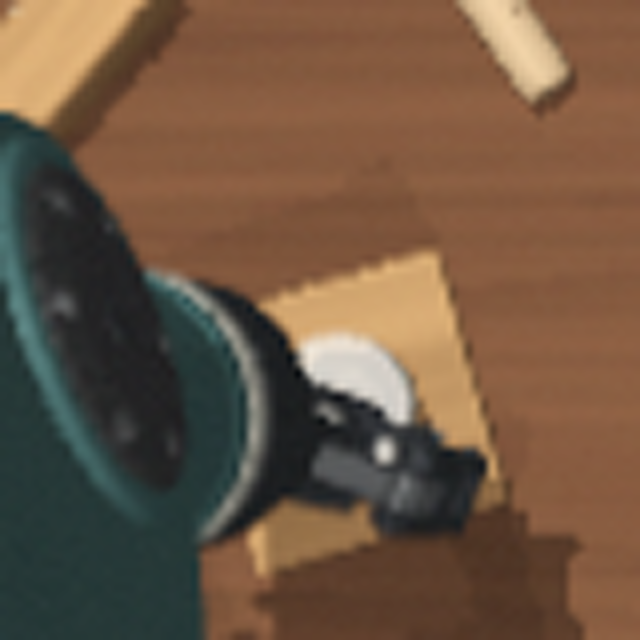

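```bash
python3 -m jog '[[[-0.6,0,1.0,0,0,0,8.5],[0,0,1.5,0,0,0,8.5],[0,0,1.5,0,0,0,8.5],[0,0,0.8,0,0,0,8.5],[0,0,0,0,0,0,8.5],[0,0,0,0,0,0,8.5],[0,0,0,0,0,0,8.5]]]' 20; python3 d.py .511 .253 -.002 1.218;  python3 - <<'E'
from h import *
from rig import eyes,robot
for n,(x,y,w,h,k) in dict(scene=(300,190,70,95,8)).items():
    d=eyes.grab_frame(n)["frame"]; cv2.imwrite(f"pics/{n}11.png",d)
    save(d,x,y,w,h,k,f"pics/o11_{n}.png")
E
```

```text
time: 8.35
ee_pos: [0.5166, 0.245, -0.0037]
eef_rot: [0.181, 0.984, -0.002, -0.003]
contact_force: [-0.1, -0.2, 0.0]
width: 0.085
t 8.35 p [ 0.5166  0.245  -0.0037] yaw 1.2072 w 0.085 F [-0.06 -0.21  0.04] T [ 0.005 -0.017  0.034] j [ 0.32  0.6   1.76 -0.    0.79 -0.88]
shift cm [ 0.811  0.543 -0.174] rot [-0.0058 -0.0041 -0.0108]
shift in target axes [ 0.805  0.553 -0.174]
```

View pics/o11_scene.png

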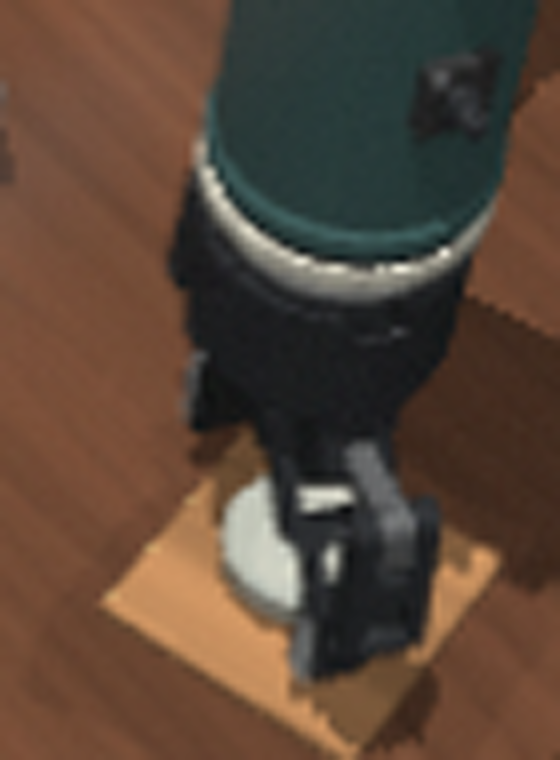

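```bash
python3 -m jog '[[[0,0,-0.15,0,0,-0.01,7.5],[0,0,0,0,0,0,6.5],[0,0,0,0,0,0,5.5],[0,0,0,0,0,0,4.8],[0,0,0,0,0,0,4.8],[0,0,0,0,0,0,4.8],[0,0,0,0,0,0,4.8]]]' 20; python3 d.py
```

```text
time: 8.98
ee_pos: [0.5188, 0.246, 0.0011]
eef_rot: [0.175, 0.985, -0.001, -0.0]
contact_force: [-0.3, -0.7, -1.2]
width: 0.048
t 8.98 p [0.5188 0.246  0.0011] yaw 1.2189 w 0.048 F [-0.34 -0.69 -1.22] T [-0.04  -0.036  0.012] j [ 0.32  0.59  1.76 -0.    0.8  -0.89]
```

```bash
python3 -m jog '[[[0,0,0,0,0,0,4.4],[0,0,0,0,0,0,4.4]]]'; python3 d.py;  python3 - <<'E'
from h import *
from rig import eyes,robot
for n,(x,y,w,h,k) in dict(scene=(310,215,50,60,12),top=(140,180,60,60,10)).items():
    d=eyes.grab_frame(n)["frame"]; cv2.imwrite(f"pics/{n}12.png",d)
    save(d,x,y,w,h,k,f"pics/o12_{n}.png")
E
```

```text
time: 9.15
ee_pos: [0.5187, 0.2461, 0.0011]
eef_rot: [0.175, 0.985, -0.001, -0.0]
contact_force: [-0.1, 0.2, -0.1]
width: 0.0479
t 9.15 p [0.5187 0.2461 0.0011] yaw 1.2191 w 0.0479 F [-0.14  0.15 -0.13] T [ 0.026 -0.042  0.006] j [ 0.32  0.59  1.76 -0.    0.8  -0.89]
```

View pics/o12_scene.png

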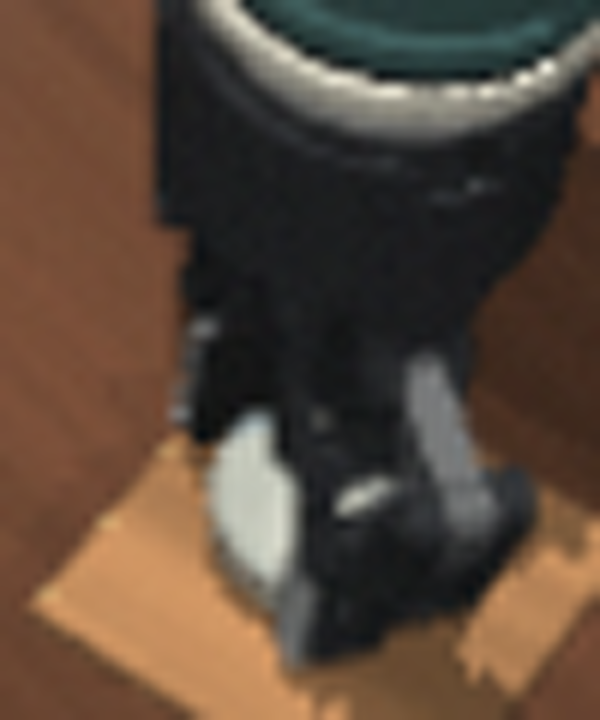

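View pics/o12_top.png

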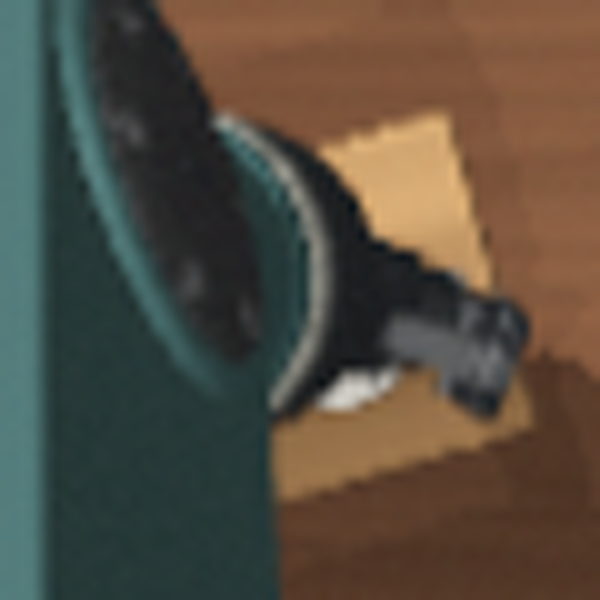

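```bash
python3 -m jog '[[[0,0,0,0,0,0,6.5],[0,0,0,0,0,0,6.5],[0,0,0,0,0,0,6.5],[1.15,0,0,0,0,0,6.5],[0,0,0,0,0,0,6.5],[0,0,0,0,0,0,6.5]]]'; python3 d.py
```

```text
time: 9.75
ee_pos: [0.5069, 0.2504, 0.001]
eef_rot: [0.175, 0.985, -0.001, -0.0]
contact_force: [0.8, 0.6, 0.2]
width: 0.065
t 9.75 p [0.5069 0.2504 0.001 ] yaw 1.2186 w 0.065 F [0.79 0.63 0.18] T [-0.049 -0.024 -0.045] j [ 0.34  0.58  1.78 -0.    0.79 -0.88]
```

```bash
python3 -m jog '[[[0,0,0,0,0,0,4.6],[0,0,0,0,0,0,4.6],[0,0,0,0,0,0,4.6],[0,0,0,0,0,0,4.6]]]'; python3 d.py;  python3 - <<'E'
from h import *
from rig import eyes,robot
for n,(x,y,w,h,k) in dict(scene=(310,215,50,60,12)).items():
    d=eyes.grab_frame(n)["frame"]; cv2.imwrite(f"pics/{n}13.png",d)
    save(d,x,y,w,h,k,f"pics/o13_{n}.png")
E
```

```text
time: 10.08
ee_pos: [0.5064, 0.2506, 0.0013]
eef_rot: [0.175, 0.985, -0.001, -0.0]
contact_force: [-0.9, 0.2, -0.7]
width: 0.0489
t 10.08 p [0.5064 0.2506 0.0013] yaw 1.2195 w 0.0489 F [-0.92  0.19 -0.7 ] T [0.037 0.018 0.077] j [ 0.34  0.58  1.78 -0.    0.79 -0.88]
```

View pics/o13_scene.png

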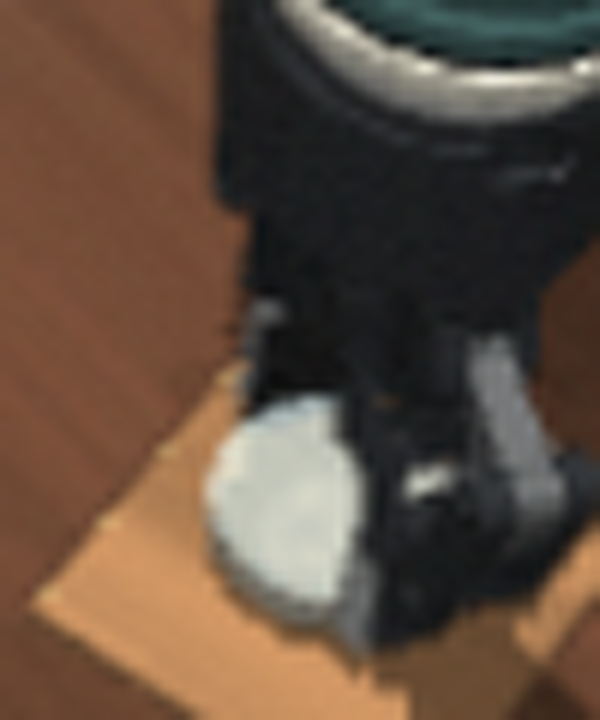

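```bash
python3 -m jog '[[[0,0,0,0,0,0,6.8],[0,0,0,0,0,0,6.8],[0,0,0,0,0,0,6.8],[0,0,0,0,0,0.12,6.8],[0,0,0,0,0,0.12,6.8],[0,0,0,0,0,0.12,6.8],[0,0,0,0,0,0.12,6.8],[0,0,0,0,0,0.12,6.8],[0,0,0,0,0,0.12,6.8],[0,0,0,0,0,0.12,6.8],[0,0,0,0,0,0.12,6.8]]]';python3 -m jog '[[[0,0,0,0,0,0.12,6.8],[0,0,0,0,0,0.12,6.8],[0,0,0,0,0,0.12,6.8],[0,0,0,0,0,0.12,6.8],[0,0,0,0,0,0.12,6.8],[0,0,0,0,0,0,6.8],[0,0,0,0,0,0,6.8]]]'; python3 d.py .5064 .2506 0 -.353
```

```text
time: 11.05
ee_pos: [0.5071, 0.2503, 0.0009]
eef_rot: [0.624, 0.782, -0.001, 0.0]
contact_force: [-0.2, -1.1, -0.2]
width: 0.0682
time: 11.63
ee_pos: [0.5075, 0.2502, 0.0007]
eef_rot: [0.834, 0.551, -0.001, 0.001]
contact_force: [-0.3, -0.2, 0.2]
width: 0.068
t 11.63 p [0.5075 0.2502 0.0007] yaw -0.403 w 0.068 F [-0.34 -0.22  0.22] T [-0.035 -0.021 -0.002] j [ 0.34  0.58  1.78 -0.    0.79  0.74]
shift cm [-0.006 -0.113  0.07 ] rot [ 0.0004  0.0021 -0.05  ]
shift in target axes [-0.    -0.113  0.07 ]
```

```bash
python3 -m jog '[[[0,-0.1,0,0,0,-0.045,6.8],[0,0,0,0,0,0,6.8],[0,0,0,0,0,0,6.8]]]' 25; python3 d.py .5064 .2506 0 -.353; python3 -m jog '[[[0,0,0,0,0,0,4.6],[0,0,0,0,0,0,4.6],[0,0,0,0,0,0,4.6],[0,0,0,0,0,0,4.6],[0,0,0,0,0,0,4.6]]]'; python3 d.py .5064 .2506 0 -.353
```

```text
time: 11.88
ee_pos: [0.5067, 0.2506, 0.0007]
eef_rot: [0.819, 0.574, -0.001, 0.001]
contact_force: [0.7, -0.1, -0.3]
width: 0.0679
t 11.88 p [0.5067 0.2506 0.0007] yaw -0.348 w 0.0679 F [ 0.65 -0.11 -0.27] T [ 0.016  0.031 -0.016] j [ 0.34  0.58  1.78 -0.    0.78  0.69]
shift cm [-0.005 -0.026  0.067] rot [0.0004 0.0021 0.005 ]
shift in target axes [-0.005 -0.026  0.067]
time: 12.3
ee_pos: [0.5068, 0.2505, 0.001]
eef_rot: [0.818, 0.575, -0.001, 0.001]
contact_force: [0.1, 0.0, 0.2]
width: 0.0487
t 12.3 p [0.5068 0.2505 0.001 ] yaw -0.3465 w 0.0487 F [0.1  0.03 0.19] T [ 0.004 -0.012  0.047] j [ 0.34  0.58  1.78 -0.    0.79  0.69]
shift cm [-0.008 -0.043  0.098] rot [0.0006 0.002  0.0065]
shift in target axes [-0.009 -0.043  0.098]
```

```bash
python3 d.py .5263 -.030 .10 -.353; cat > iou.py <<'E'
from h import *
from scipy.optimize import minimize
def wall(c,yaw,s,zs=(.055,.083)):
    a0,a1=yaw+s+np.radians(36),yaw+s+np.radians(144)
    P=[]
    n=14
    a=np.linspace(a0,a1,n)
    for i in range(n-1):
        pts=[[c[0]+r*np.cos(b),c[1]+r*np.sin(b),z] for r in(.0265,.0385) for b in (a[i],a[i+1]) for z in zs]
        P.append(np.array(pts))
    return P
S=8
def render(n,c,yaw,box):
    x,y,w,h=box; m=np.zeros((h*S,w*S),np.uint8)
    g=[q for s in(0,np.pi) for q in wall(c,yaw,s)]+[circ((c[0],c[1],.061),.0235)]
    for q in g:
        u=((proj(n,q)-[x,y]+.5)*S*16).round().astype(np.int32)
        cv2.fillConvexPoly(m,cv2.convexHull(u.reshape(-1,1,2)),255,shift=4)
    return cv2.resize(m,(w,h),interpolation=cv2.INTER_AREA)/255.
B=dict(top=(255,175,50,50),scene=(240,160,50,45))
if __name__=="__main__":
  for n,c0,f in (('top',(.525,-.0303),'pics/top0.png'),('scene',(.531,-.0275),'pics/scene0.png')):
    x,y,w,h=B[n]; im=cv2.imread(f)[y:y+h,x:x+w].astype(float)
    g=im.mean(2); sat=im.max(2)-im.min(2)
    bright=np.percentile(g,85)
    obs=np.clip((bright-20-g)/(25.),0,1)
    # ignore non-gauge pixels (wood)
    valid=(sat<30)
    cost=lambda p:(((render(n,(p[0],p[1]),p[2],B[n])-obs)**2)[valid]).sum()
    best=None
    for st in (.002,.004):
      r=minimize(cost,[*c0,-.353],method='Nelder-Mead',options=dict(initial_simplex=[[*c0,-.353],[c0[0]+st,c0[1],-.353],[c0[0],c0[1]+st,-.353],[c0[0],c0[1],-.30]],xatol=1e-5,fatol=1e-4))
      if best is None or r.fun<best.fun:best=r
    print(n,best.x,best.fun,cost([*c0,-.353]))
    mm=render(n,best.x[:2],best.x[2],B[n]); vis=np.dstack([obs*255,mm*255,np.zeros_like(mm)])
    cv2.imwrite(f'pics/iou_{n}.png',cv2.resize(vis.astype(np.uint8),None,fx=8,fy=8,interpolation=cv2.INTER_NEAREST))
E
python3 iou.py
```

```text
t 12.3 p [0.5068 0.2505 0.001 ] yaw -0.3465 w 0.0487 F [0.1  0.03 0.19] T [ 0.004 -0.012  0.047] j [ 0.34  0.58  1.78 -0.    0.79  0.69]
shift cm [-25.745  11.363  -9.843] rot [0.0006 0.002  0.0065]
shift in target axes [-25.651  11.525  -9.902]
top [ 0.52745941 -0.03054532 -0.34116238] 93.26139607843137 105.98638492887352
scene [ 0.53191254 -0.03011943 -0.36177481] 44.85384636678201 71.20412087658593
```

View pics/iou_top.png

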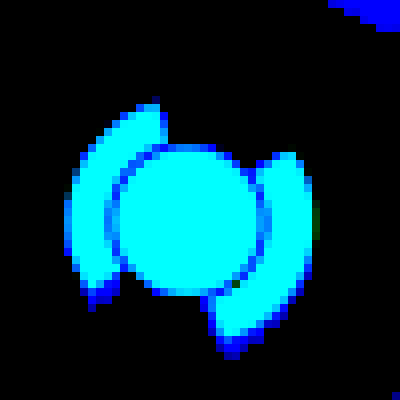

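View pics/iou_scene.png

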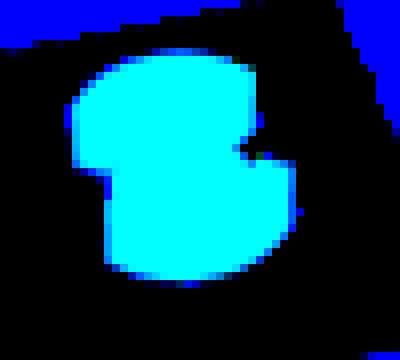

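```bash
python3 -m jog '[[[0,0,-1.5,0,0,0,4.6],[0,0,-3,0,0,0,4.6],[0,0,-3.3,0,0,0,4.6],[-2.5,1.1,-2.3,0,0,0,4.6],[-3.3,1.45,0,0,0,0,4.6],[-3.3,1.45,0,0,0,0,4.6],[-3.3,1.45,0,0,0,0,4.6],[-3.3,1.45,0,0,0,0,4.6],[-3.3,1.45,0,0,0,0,4.6],[-3,1.3,0,0,0,0,4.6],[-2,1,0,0,0,0,4.6],[0,0,0,0,0,0,4.6]]]'; python3 d.py .528 -.032 .10 -.353
```

```text
time: 13.3
ee_pos: [0.5284, -0.0207, 0.1075]
eef_rot: [0.816, 0.578, 0.001, 0.003]
contact_force: [-0.0, 0.4, -0.8]
width: 0.0486
t 13.3 p [ 0.5284 -0.0207  0.1075] yaw -0.3391 w 0.0486 F [-0.01  0.38 -0.82] T [-0.007 -0.039  0.005] j [-0.17  0.38  1.79 -0.    0.97  0.17]
shift cm [-1.076  0.33   0.751] rot [0.0058 0.0022 0.0139]
shift in target axes [-1.073  0.349  0.746]
```

```bash
python3 -m jog '[[[-0.8,0.3,0.7,0.006,0.002,0.012,4.6],[0,0,0,0,0,0,4.6],[0,0,0,0,0,0,4.6],[0,0,0,0,0,0,4.6],[0,0,0,0,0,0,4.6]]]'; python3 d.py .528 -.032 .10 -.353;  python3 - <<'E'
from h import *
from rig import eyes,robot
o=robot.get_obs();p=o['ee_pos']
for n,(x,y,w,h,k) in dict(scene=(225,110,70,95,8),top=(230,140,80,80,8)).items():
    d=eyes.grab_frame(n)["frame"]; cv2.imwrite(f"pics/{n}14.png",d)
    b=dict(scene=(.0044,.0015),top=(0,0))[n]
    save(d,x,y,w,h,k,f"pics/o14_{n}.png",[(proj(n,circ((p[0]+b[0],p[1]+b[1],p[2]+z),.025)),(0,0,255)) for z in (.019,.029)])
E
python3 d.py
```

```text
time: 13.72
ee_pos: [0.5276, -0.029, 0.0989]
eef_rot: [0.821, 0.572, -0.001, -0.002]
contact_force: [-0.8, -0.4, -1.2]
width: 0.0487
t 13.72 p [ 0.5276 -0.029   0.0989] yaw -0.354 w 0.0487 F [-0.75 -0.37 -1.17] T [-0.002 -0.021  0.005] j [-0.19  0.39  1.79  0.    0.96  0.17]
shift cm [-0.268  0.146 -0.112] rot [-0.0034 -0.0006 -0.001 ]
shift in target axes [-0.268  0.146 -0.111]
t 13.82 p [ 0.5276 -0.0289  0.099 ] yaw -0.3536 w 0.0485 F [-0.2  -0.25 -0.5 ] T [-0.027 -0.031 -0.02 ] j [-0.19  0.39  1.79  0.    0.96  0.17]
```

View pics/o14_scene.png

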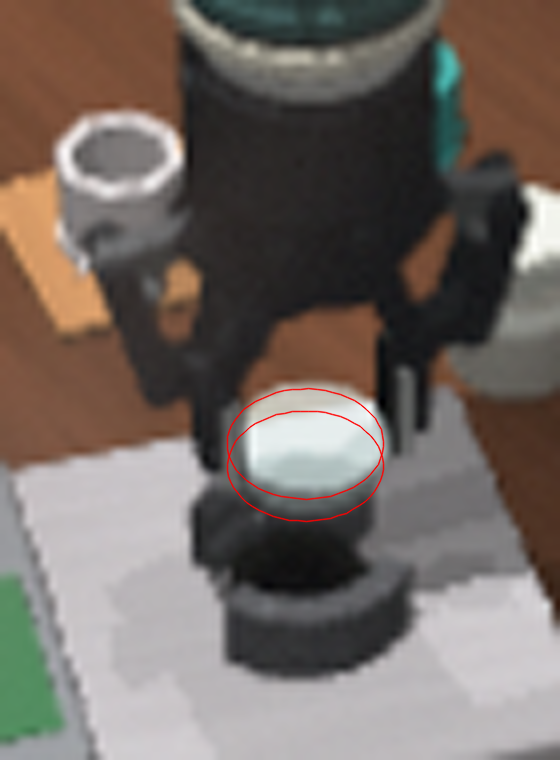

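View pics/o14_top.png

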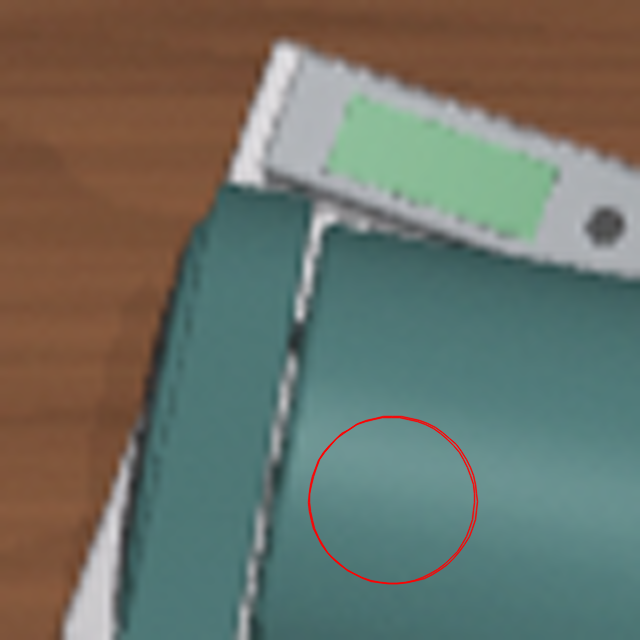

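```bash
python3 - <<'E'
from h import *
d=cv2.imread("pics/scene14.png"); p=np.array([.5276,-.029,.0989])
save(d,248,152,32,28,24,"pics/z0.png")
for i,b in enumerate([(.0026,.0007)]):
    save(d,248,152,32,28,24,f"pics/z{i+1}.png",[(proj('scene',circ((p[0]+b[0],p[1]+b[1],p[2]+z),.025)),(0,0,255)) for z in (.019,.029)])
E
```

```text
(no output)
```

View pics/z0.png

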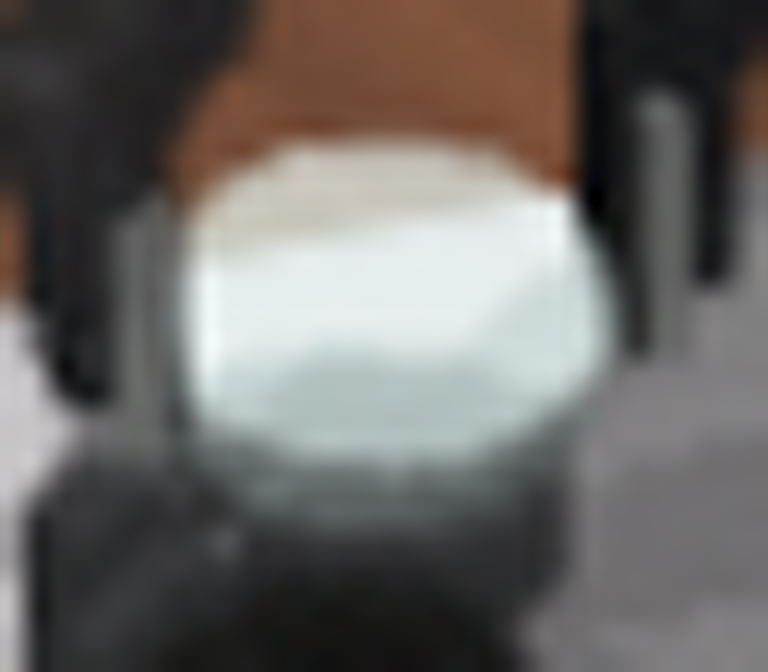

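View pics/z1.png

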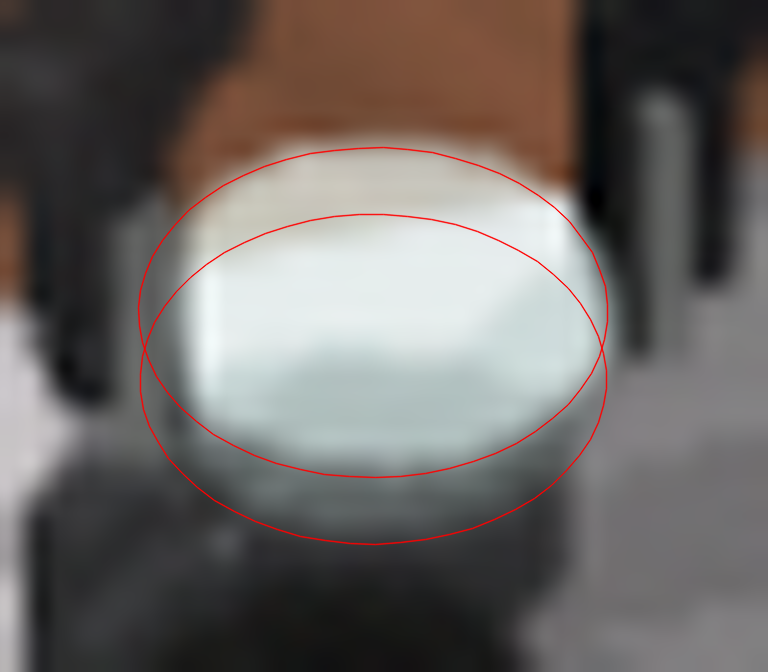

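```bash
python3 d.py .530 -.0308 .058 -.355
```

```text
t 13.82 p [ 0.5276 -0.0289  0.099 ] yaw -0.3536 w 0.0485 F [-0.2  -0.25 -0.5 ] T [-0.027 -0.031 -0.02 ] j [-0.19  0.39  1.79  0.    0.96  0.17]
shift cm [-0.095  0.306  4.097] rot [-0.0032 -0.0005  0.0014]
shift in target axes [-0.093  0.294  4.098]
```

```bash
python3 -m jog '[[[-0.09,0.3,0.9,-0.003,0,0.001,4.6],[0,0,0.9,0,0,0,4.6],[0,0,0.9,0,0,0,4.6],[0,0,0,0,0,0,4.6],[0,0,0,0,0,0,4.6],[0,0,0,0,0,0,4.6]]]'; python3 d.py .530 -.0308 .058 -.355;  python3 - <<'E'
from h import *
from rig import eyes,robot
o=robot.get_obs();p=o['ee_pos']
for n,(x,y,w,h,k) in dict(scene=(240,150,50,50,15)).items():
    d=eyes.grab_frame(n)["frame"]; cv2.imwrite(f"pics/{n}15.png",d)
    save(d,x,y,w,h,k,f"pics/o15_{n}.png",[(proj(n,circ((.5319,-.0301,.083),.028)),(0,255,0)),(proj(n,circ((p[0]+.0018,p[1]+.0013,p[2]+.029),.025)),(0,0,255))])
E
python3 d.py
```

```text
time: 14.32
ee_pos: [0.5297, -0.0289, 0.0683]
eef_rot: [0.82, 0.573, -0.0, -0.001]
contact_force: [0.1, -0.0, -0.5]
width: 0.0486
t 14.32 p [ 0.5297 -0.0289  0.0683] yaw -0.3516 w 0.0486 F [ 0.08 -0.   -0.48] T [ 0.025 -0.023 -0.038] j [-0.19  0.44  1.81  0.    0.89  0.17]
shift cm [-0.173  0.091  1.032] rot [-0.0011 -0.0005  0.0034]
shift in target axes [-0.172  0.091  1.033]
t 14.37 p [ 0.5298 -0.0289  0.0685] yaw -0.3517 w 0.0488 F [ 0.48  0.46 -0.49] T [-0.019  0.006  0.02 ] j [-0.19  0.44  1.81  0.    0.89  0.17]
```

View pics/o15_scene.png

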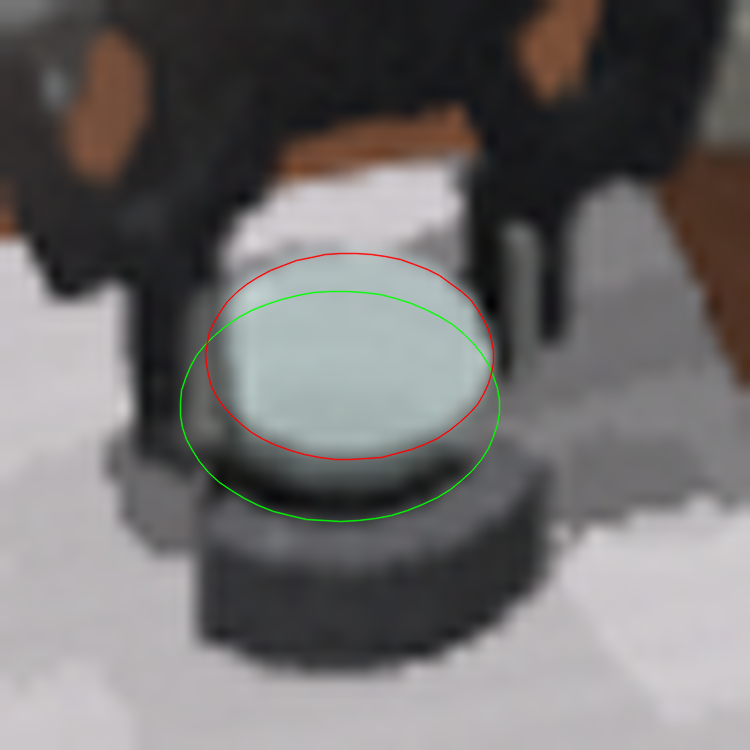

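```bash
python3 -m jog '[[[-0.22,0.11,0,-0.001,0,0.002,4.6],[0,0,0,0,0,0,4.6],[0,0,0.6,0,0,0,4.6],[0,0,0.5,0,0,0,4.6],[0,0,0,0,0,0,4.6]]]'; python3 d.py .5301 -.0314 .042 -.355
```

```text
time: 14.78
ee_pos: [0.5313, -0.0321, 0.0577]
eef_rot: [0.821, 0.571, 0.001, 0.001]
contact_force: [-0.5, 0.3, -0.1]
width: 0.0487
t 14.78 p [ 0.5313 -0.0321  0.0577] yaw -0.3543 w 0.0487 F [-0.5   0.26 -0.11] T [-0.022  0.079 -0.02 ] j [-0.19  0.46  1.82  0.    0.86  0.16]
shift cm [ 0.024 -0.146  1.569] rot [ 0.003  -0.001   0.0007]
shift in target axes [ 0.025 -0.141  1.57 ]
```

```bash
python3 -m jog '[[[0.02,-0.13,0.2,0.002,0,0,4.6],[0,0,0.2,0,0,0,4.6],[0,0,0.2,0,0,0,4.6],[0,0,0.1,0,0,0,4.6],[0,0,0,0,0,0,4.6]]]'; python3 d.py .5301 -.0314 .042 -.355
```

```text
time: 15.2
ee_pos: [0.5297, -0.0314, 0.0495]
eef_rot: [0.821, 0.571, 0.0, -0.0]
contact_force: [-0.9, 0.3, -0.5]
width: 0.0487
t 15.2 p [ 0.5297 -0.0314  0.0495] yaw -0.3544 w 0.0487 F [-0.94  0.28 -0.49] T [0.018 0.038 0.048] j [-0.19  0.47  1.83  0.    0.85  0.16]
shift cm [0.011 0.036 0.747] rot [-0.     -0.0008  0.0006]
shift in target axes [0.011 0.036 0.747]
```

```bash
for i in 1; do python3 -m jog '[[[0,0.03,0.06,0,0,0,4.6],[0,0,0.05,0,0,0,4.6]]]'; python3 d.py; done; python3 -m jog '[[[0,0,0.05,0,0,0,4.6]]]'; python3 d.py; python3 -m jog '[[[0,0,0.05,0,0,0,4.6]]]'; python3 d.py;
```

```text
time: 15.37
ee_pos: [0.5301, -0.0314, 0.0483]
eef_rot: [0.821, 0.571, 0.0, -0.0]
contact_force: [0.1, -0.2, -0.8]
width: 0.0487
t 15.37 p [ 0.5301 -0.0314  0.0483] yaw -0.3544 w 0.0487 F [ 0.09 -0.17 -0.78] T [-0.031 -0.015 -0.009] j [-0.19  0.47  1.83  0.    0.84  0.16]
time: 15.45
ee_pos: [0.5302, -0.0315, 0.0478]
eef_rot: [0.821, 0.571, 0.0, -0.0]
contact_force: [0.8, 0.5, -0.5]
width: 0.0484
t 15.45 p [ 0.5302 -0.0315  0.0478] yaw -0.3543 w 0.0484 F [ 0.78  0.46 -0.46] T [ 0.039 -0.011  0.044] j [-0.19  0.47  1.83  0.    0.84  0.16]
time: 15.53
ee_pos: [0.5303, -0.0314, 0.0474]
eef_rot: [0.821, 0.571, 0.0, -0.0]
contact_force: [0.5, -0.6, -0.5]
width: 0.0482
t 15.53 p [ 0.5303 -0.0314  0.0474] yaw -0.3543 w 0.0482 F [ 0.46 -0.57 -0.45] T [-0.019  0.029  0.007] j [-0.19  0.47  1.83  0.    0.84  0.16]
```

```bash
python3 -m jog '[[[0,0,0.06,0,0,0,4.6]]]'|grep -E "ee_pos|force"; python3 -m jog '[[[0,0,0.06,0,0,0,4.6]]]'|grep -E "ee_pos|force"; python3 -m jog '[[[0,0,0.06,0,0,0,4.6]]]'|grep -E "ee_pos|force"; python3 d.py
```

```text
ee_pos: [0.5304, -0.0315, 0.0468]
contact_force: [-0.2, -0.2, -0.5]
ee_pos: [0.5304, -0.0315, 0.0462]
contact_force: [-0.4, 0.1, -0.3]
ee_pos: [0.5305, -0.0315, 0.0456]
contact_force: [-0.7, 0.0, -0.7]
t 15.78 p [ 0.5305 -0.0315  0.0456] yaw -0.3543 w 0.0486 F [-0.67  0.04 -0.74] T [ 0.041 -0.015 -0.056] j [-0.19  0.48  1.83  0.    0.84  0.16]
```

```bash
python3 -m jog '[[[0,0,0.06,0,0,0,4.6]]]'|grep -E "ee_pos|force"; python3 -m jog '[[[0,0,0.06,0,0,0,4.6]]]'|grep -E "ee_pos|force"; python3 -m jog '[[[0,0,0.06,0,0,0,4.6]]]'|grep -E "ee_pos|force"; python3 -m jog '[[[0,0,0.05,0,0,0,4.6]]]'|grep -E "ee_pos|force"; python3 d.py
```

```text
ee_pos: [0.5305, -0.0315, 0.0449]
contact_force: [0.1, 0.8, -0.6]
ee_pos: [0.5305, -0.0315, 0.0443]
contact_force: [-0.2, -1.4, -1.2]
ee_pos: [0.5305, -0.0315, 0.0436]
contact_force: [0.5, -0.4, -0.7]
ee_pos: [0.5305, -0.0315, 0.043]
contact_force: [-0.9, -0.6, -0.6]
t 16.12 p [ 0.5305 -0.0315  0.043 ] yaw -0.3543 w 0.0485 F [-0.9  -0.57 -0.57] T [ 0.026 -0.036 -0.015] j [-0.19  0.48  1.83  0.    0.83  0.16]
```

```bash
python3 -m jog '[[[0,0,0.05,0,0,0,4.6]]]'|grep -E "ee_pos|force"; python3 -m jog '[[[0,0,0.05,0,0,0,4.6]]]'|grep -E "ee_pos|force"; python3 -m jog '[[[0,0,0.04,0,0,0,4.6]]]'|grep -E "ee_pos|force"; python3 -m jog '[[[0,0,0.04,0,0,0,4.6]]]'|grep -E "ee_pos|force"; python3 d.py
```

```text
ee_pos: [0.5305, -0.0315, 0.0425]
contact_force: [0.2, 0.2, -0.5]
ee_pos: [0.5305, -0.0315, 0.042]
contact_force: [0.1, 0.6, 3.0]
ee_pos: [0.5305, -0.0315, 0.0418]
contact_force: [-2.7, 0.8, 6.1]
ee_pos: [0.5305, -0.0315, 0.0417]
contact_force: [-1.7, 1.0, 6.5]
t 16.45 p [ 0.5305 -0.0315  0.0417] yaw -0.3543 w 0.0483 F [-1.66  1.05  6.46] T [ 0.096  0.307 -0.029] j [-0.19  0.48  1.83  0.    0.83  0.16]
```

```bash
python3 -m jog '[[[0,0,-0.03,0,0,0,5.2],[0,0,0,0,0,0,5.6],[0,0,0,0,0,0,6.2],[0,0,0,0,0,0,6.2],[0,0,-0.6,0,0,0,6.2],[0,0,-1.5,0,0,0,6.2],[0,0,-3,0,0,0,6.2],[0,0,-3,0,0,0,6.2],[0,0,-2,0,0,0,6.2]]]'; python3 d.py
```

```text
time: 17.2
ee_pos: [0.5259, -0.0308, 0.1425]
eef_rot: [0.821, 0.571, -0.004, -0.004]
contact_force: [0.0, -0.3, -0.3]
width: 0.0623
t 17.2 p [ 0.5259 -0.0308  0.1425] yaw -0.3545 w 0.0623 F [ 0.05 -0.25 -0.33] T [-0.037 -0.018  0.009] j [-0.19  0.34  1.74  0.    1.07  0.16]
```

```bash
cat > ringfit.py <<'E'
from h import *
from scipy.optimize import minimize
import sys
S=8
def parts(c,yaw,z0):
    c=np.array(c)
    def pt(r,a,z): return [c[0]+r*np.cos(a),c[1]+r*np.sin(a),z]
    R8=.023/np.cos(np.pi/8)
    oc=np.array([pt(R8,yaw+np.pi/8+k*np.pi/4,z) for k in range(8) for z in(z0+.004,z0+.040)])
    fl=np.r_[circ((*c,z0),.026),circ((*c,z0+.004),.026)]
    G=[oc,fl]
    for s in(0,np.pi):
        u=np.array([np.cos(yaw+s),np.sin(yaw+s)]);v=np.array([-u[1],u[0]])
        G.append(np.array([[*(c+u*r+v*w),z] for r in(.02,.0315) for w in(-.002,.002) for z in(z0,z0+.004)]))
    return G
def render(n,c,yaw,box,z0):
    x,y,w,h=box; m=np.zeros((h*S,w*S),np.uint8)
    for q in parts(c,yaw,z0):
        u=((proj(n,q)-[x,y]+.5)*S*16).round().astype(np.int32)
        cv2.fillConvexPoly(m,cv2.convexHull(u.reshape(-1,1,2)),255,shift=4)
    return cv2.resize(m,(w,h),interpolation=cv2.INTER_AREA)/255.
def obsmask(im):
    im=im.astype(float); sat=(im.max(2)-im.min(2))/np.maximum(im.max(2),1)
    return np.clip((.42-sat)/.2,0,1)
if __name__=="__main__":
  B=dict(top=(348,217,36,32),scene=(226,120,28,30))
  for n,c0,f in (('top',(.446,-.264),'pics/top0.png'),('scene',(.4505,-.263),'pics/scene0.png')):
    x,y,w,h=B[n]; im=cv2.imread(f)[y:y+h,x:x+w]
    obs=obsmask(im)
    if n=='top':
        b=(obs>.5).astype(np.uint8); cs,_=cv2.findContours(b,cv2.RETR_EXTERNAL,cv2.CHAIN_APPROX_NONE)
        f2=np.zeros_like(b); cv2.drawContours(f2,cs,-1,1,-1); obs=np.maximum(obs,((f2>0)&(cv2.erode(f2,np.ones((3,3)))>0))*1.)
    cost=lambda p:((render(n,p[:2],p[2],B[n],.008)-obs)**2).sum()
    res=[]
    for y0 in np.arange(-1.5,1.6,.25):
        r=minimize(cost,[*c0,y0],method='Nelder-Mead',options=dict(initial_simplex=[[*c0,y0],[c0[0]+.002,c0[1],y0],[c0[0],c0[1]+.002,y0],[c0[0],c0[1],y0+.1]],xatol=1e-5,fatol=1e-4))
        res.append((r.fun,r.x))
    res.sort(key=lambda t:t[0])
    for r in res[:4]: print(n,r)
    mm=render(n,res[0][1][:2],res[0][1][2],B[n],.008); vis=np.dstack([obs*255,mm*255,np.zeros_like(mm)])
    cv2.imwrite(f'pics/rf_{n}.png',cv2.resize(vis.astype(np.uint8),None,fx=10,fy=10,interpolation=cv2.INTER_NEAREST))
E
python3 ringfit.py; python3 - <<'E'
from h import *
from rig import eyes
d=eyes.grab_frame("scene")["frame"]; cv2.imwrite("pics/scene16.png",d)
save(d,235,150,60,60,12,"pics/o16.png")
E
```

```text
top (np.float64(9.620655474595173), array([ 0.44703916, -0.26301163,  0.39290683]))
top (np.float64(9.680364668244685), array([ 0.44700206, -0.26301536,  0.39721171]))
top (np.float64(9.701581046458632), array([ 0.44683498, -0.26292641,  0.39016382]))
top (np.float64(9.754973889630099), array([ 0.44680334, -0.26292803,  0.3916378 ]))
scene (np.float64(3.569852021073684), array([ 0.45042625, -0.26426117,  0.41018299]))
scene (np.float64(3.707605022326701), array([ 0.45055106, -0.26441053,  0.42005382]))
scene (np.float64(4.621874220809791), array([ 0.45043964, -0.26426946,  1.11487   ]))
scene (np.float64(4.644296390182843), array([ 0.45052282, -0.2644058 ,  1.11592501]))
```

View pics/rf_top.png

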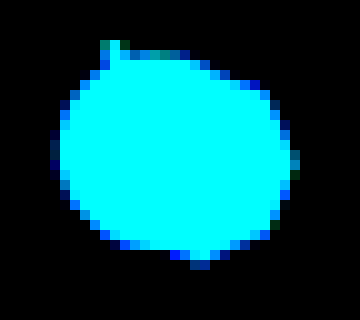

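View pics/rf_scene.png

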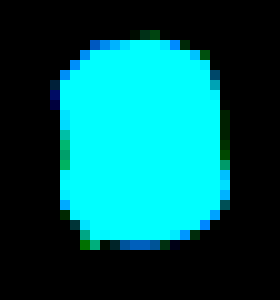

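View pics/o16.png

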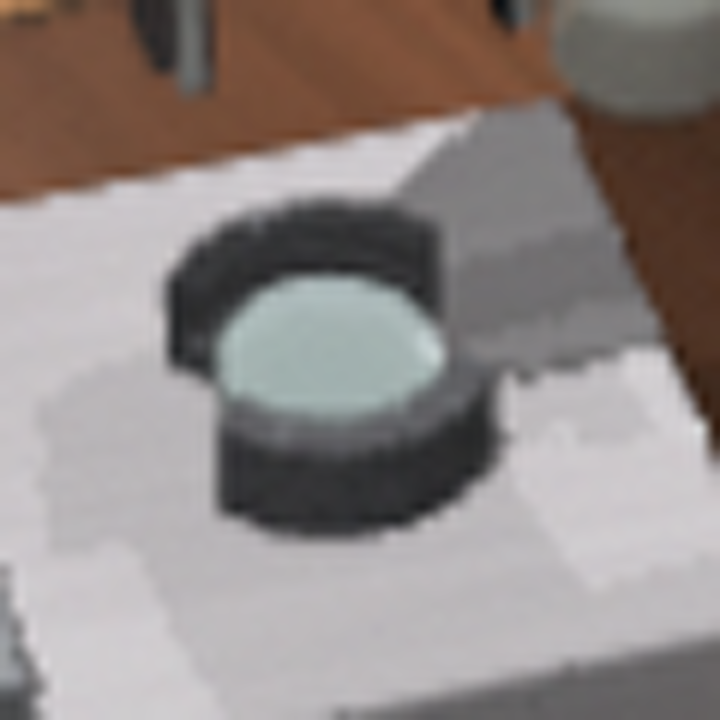

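```bash
python3 d.py .448 -.265 .09 -.385
```

```text
t 17.25 p [ 0.5284 -0.0312  0.146 ] yaw -0.3543 w 0.062 F [ 0.87 -0.53  1.49] T [-0.028 -0.075 -0.003] j [-0.19  0.33  1.74  0.    1.07  0.16]
shift cm [-24.715   0.602   5.594] rot [-0.0053  0.0001  0.0307]
shift in target axes [-24.686   1.33    5.595]
```

```bash
python3 -m jog '[[[-2,0.1,0,-0.005,0,0.01,8.5],[-3.3,0.1,0,0,0,0.01,8.5],[-3.3,0.1,0,0,0,0.01,8.5],[-3.3,0.1,0,0,0,0,8.5],[-3.3,0.1,0,0,0,0,8.5],[-3.3,0.1,0,0,0,0,8.5],[-3.0,0.1,0,0,0,0,8.5],[-1.6,0,1.5,0,0,0,8.5],[0,0,1.5,0,0,0,8.5],[0,0,0.5,0,0,0,8.5],[0,0,0,0,0,0,8.5]]]'; python3 d.py .448 -.265 .06 -.385
```

```text
time: 18.17
ee_pos: [0.4523, -0.2605, 0.1181]
eef_rot: [0.829, 0.56, 0.005, 0.008]
contact_force: [-0.4, -0.6, -0.2]
width: 0.0852
t 18.17 p [ 0.4523 -0.2605  0.1181] yaw -0.3827 w 0.0852 F [-0.43 -0.64 -0.24] T [ 0.001 -0.026  0.039] j [-0.66  0.35  1.8   0.01  0.97 -0.28]
shift cm [-0.573 -0.339  5.809] rot [0.0185 0.0006 0.0023]
shift in target axes [-0.577 -0.231  5.814]
```

```bash
python3 -m jog '[[[-0.5,-0.2,1.0,0.018,0,0.002,8.5],[0,0,2,0,0,0,8.5],[0,0,2,0,0,0,8.5],[0,0,1,0,0,0,8.5],[0,0,0,0,0,0,8.5],[0,0,0,0,0,0,8.5],[0,0,0,0,0,0,8.5]]]'; python3 d.py .448 -.265 .008 -.385
python3 - <<'E'
from h import *
from rig import eyes
d=eyes.grab_frame("scene")["frame"]; cv2.imwrite("pics/scene17.png",d)
save(d,205,80,80,90,8,"pics/o17.png")
E
```

```text
time: 18.75
ee_pos: [0.4511, -0.2635, 0.0574]
eef_rot: [0.828, 0.561, -0.001, 0.0]
contact_force: [-0.1, -0.5, 0.9]
width: 0.0845
t 18.75 p [ 0.4511 -0.2635  0.0574] yaw -0.3795 w 0.0845 F [-0.15 -0.49  0.92] T [-0.001  0.045  0.004] j [-0.66  0.45  1.84 -0.    0.85 -0.28]
shift cm [-0.251 -0.233  4.943] rot [-0.0007  0.0013  0.0055]
shift in target axes [-0.259 -0.235  4.942]
```

View pics/o17.png

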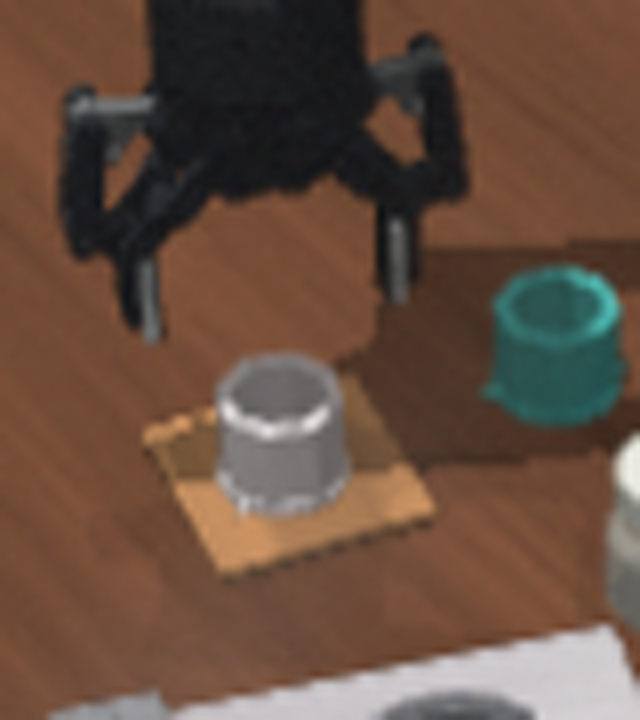

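```bash
python3 -m jog '[[[-0.3,-0.35,1.0,0,0,0.004,8.5],[0,0,1.5,0,0,0,8.5],[0,0,1.5,0,0,0,8.5],[0,0,0.7,0,0,0,8.5],[0,0,0,0,0,0,8.5],[0,0,0,0,0,0,7],[0,0,0,0,0,0,6]]]' 20; python3 d.py .448 -.265 .008 -.385;python3 -m jog '[[[0,0,0,0,0,0,5],[0,0,0,0,0,0,4.2],[0,0,0,0,0,0,4.2],[0,0,0,0,0,0,4.2]]]'; python3 d.py
python3 - <<'E'
from h import *
from rig import eyes
d=eyes.grab_frame("scene")["frame"]; cv2.imwrite("pics/scene18.png",d)
save(d,205,90,60,80,9,"pics/o18.png")
E
```

```text
time: 19.38
ee_pos: [0.4522, -0.2685, 0.016]
eef_rot: [0.829, 0.56, 0.001, 0.006]
contact_force: [0.1, -0.6, 0.9]
width: 0.0635
t 19.38 p [ 0.4522 -0.2685  0.016 ] yaw -0.3821 w 0.0635 F [ 0.11 -0.61  0.91] T [0.056 0.029 0.024] j [-0.67  0.51  1.87 -0.    0.74 -0.28]
shift cm [ 0.174 -0.534  0.789] rot [0.0119 0.005  0.0029]
shift in target axes [ 0.169 -0.525  0.796]
time: 19.72
ee_pos: [0.4533, -0.2692, 0.0183]
eef_rot: [0.828, 0.56, 0.002, 0.008]
contact_force: [0.1, 0.7, -1.4]
width: 0.0451
t 19.72 p [ 0.4533 -0.2692  0.0183] yaw -0.3818 w 0.0451 F [ 0.12  0.7  -1.36] T [-0.039  0.026  0.004] j [-0.67  0.51  1.87 -0.    0.75 -0.28]
```

View pics/o18.png

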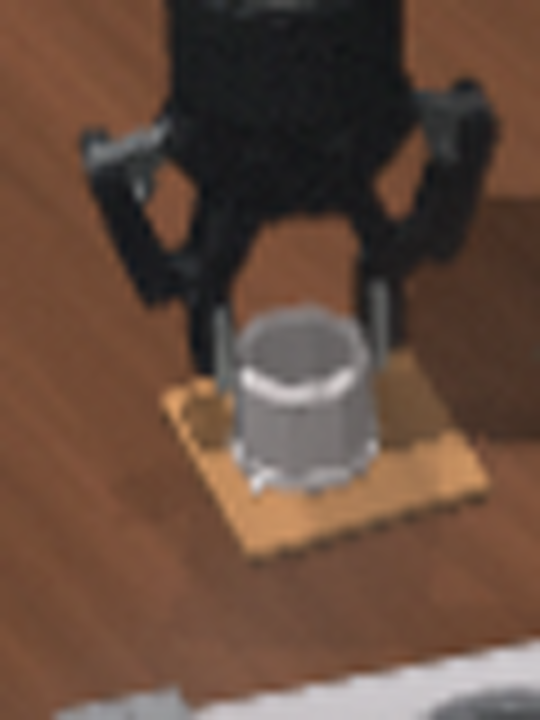

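```bash
python3 -m jog '[[[0,0,0,0,0,0,5.2],[0,0,0,0,0,0,6],[0,0,0,0,0,0,6.8]]]'; python3 d.py .4533 -.2692 .008 -.385
```

```text
time: 20.02
ee_pos: [0.4537, -0.2696, 0.0186]
eef_rot: [0.828, 0.56, 0.002, 0.008]
contact_force: [-0.3, 0.1, 0.1]
width: 0.0678
t 20.02 p [ 0.4537 -0.2696  0.0186] yaw -0.3819 w 0.0678 F [-0.3   0.13  0.05] T [ 0.044  0.016 -0.002] j [-0.67  0.51  1.87 -0.    0.75 -0.28]
shift cm [ 0.026 -0.068  1.063] rot [0.0159 0.0062 0.0031]
shift in target axes [ 0.019 -0.051  1.064]
```

```bash
python3 -m jog '[[[0.03,-0.05,0.3,0.016,0.006,0,6.8],[0,0,0.4,0,0,0,6.8],[0,0,0.2,0,0,-0.1,6.8],[0,0,0,0,0,-0.12,6.8],[0,0,0,0,0,-0.12,6.8],[0,0,0,0,0,-0.12,6.8],[0,0,0,0,0,-0.12,6.8],[0,0,0,0,0,-0.12,6.8],[0,0,0,0,0,-0.12,6.8],[0,0,0,0,0,-0.12,6.8],[0,0,0,0,0,-0.12,6.8],[0,0,0,0,0,-0.12,6.8]]]'; python3 -m jog '[[[0,0,0,0,0,-0.12,6.8],[0,0,0,0,0,-0.12,6.8],[0,0,0,0,0,-0.08,6.8],[0,0,0,0,0,0,6.8],[0,0,0,0,0,0,6.8],[0,0,0,0,0,0,6.8]]]'; python3 d.py .4533 -.2692 .008 1.186
```

```text
time: 21.02
ee_pos: [0.4536, -0.2695, 0.0047]
eef_rot: [0.356, 0.935, 0.001, -0.003]
contact_force: [0.0, -0.6, 0.3]
width: 0.0682
time: 21.52
ee_pos: [0.4534, -0.2694, 0.0021]
eef_rot: [0.195, 0.981, 0.002, -0.004]
contact_force: [0.2, 0.3, -0.4]
width: 0.068
t 21.52 p [ 0.4534 -0.2694  0.0021] yaw 1.1779 w 0.068 F [ 0.2   0.33 -0.38] T [-0.008 -0.004  0.006] j [-0.67  0.55  1.86  0.    0.75 -1.85]
shift cm [ 0.02   0.021 -0.59 ] rot [ 0.0028 -0.0089 -0.0081]
shift in target axes [ 0.014  0.019 -0.59 ]
```

```bash
python3 -m jog '[[[0.02,0.02,-0.6,0.003,-0.009,-0.008,6.8],[0,0,0,0,0,0,6.8],[0,0,0,0,0,0,6.8],[0,0,0,0,0,0,6.8]]]'; python3 d.py .4533 -.2692 .008 1.186
```

```text
time: 21.85
ee_pos: [0.4532, -0.2691, 0.0085]
eef_rot: [0.193, 0.981, -0.0, 0.0]
contact_force: [-0.8, -0.1, -0.1]
width: 0.0683
t 21.85 p [ 0.4532 -0.2691  0.0085] yaw 1.1817 w 0.0683 F [-0.77 -0.12 -0.07] T [ 0.012 -0.     0.025] j [-0.67  0.53  1.86 -0.    0.75 -1.85]
shift cm [-0.012 -0.007  0.053] rot [-0.0004  0.0008 -0.0043]
shift in target axes [-0.012 -0.007  0.053]
```

```bash
python3 -m jog '[[[0,0,0,0,0,-0.004,5.5],[0,0,0,0,0,0,5],[0,0,0,0,0,0,4.2],[0,0,0,0,0,0,4.2],[0,0,0,0,0,0,4.2],[0,0,0,0,0,0,4.2],[0,0,0,0,0,0,4.2]]]' 60; python3 d.py .4533 -.2692 .008 1.186
python3 - <<'E'
from h import *
from rig import eyes
d=eyes.grab_frame("scene")["frame"]; cv2.imwrite("pics/scene19.png",d)
save(d,205,90,60,80,9,"pics/o19.png")
E
```

```text
time: 22.43
ee_pos: [0.4534, -0.2689, 0.0092]
eef_rot: [0.192, 0.981, -0.0, 0.001]
contact_force: [-0.1, 0.2, 1.4]
width: 0.0448
t 22.43 p [ 0.4534 -0.2689  0.0092] yaw 1.185 w 0.0448 F [-0.15  0.2   1.38] T [0.121 0.017 0.046] j [-0.67  0.53  1.86  0.    0.75 -1.85]
shift cm [ 0.004 -0.028  0.122] rot [-0.0003  0.0013 -0.001 ]
shift in target axes [ 0.003 -0.028  0.122]
```

View pics/o19.png

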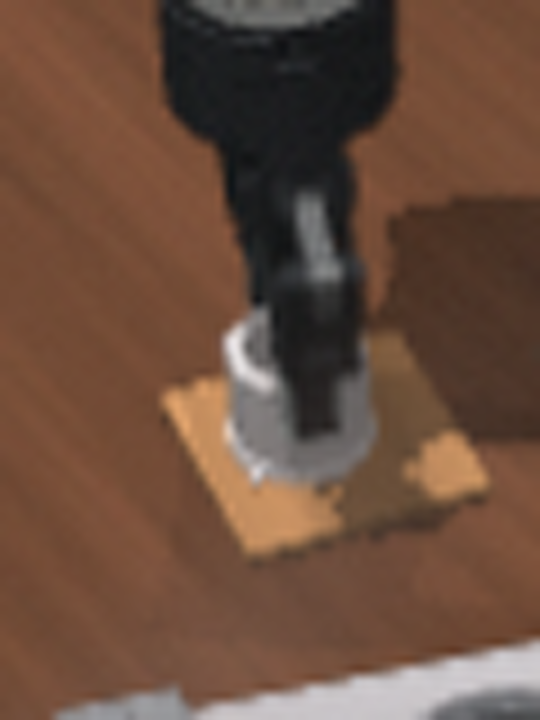

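```bash
python3 -m jog '[[[0,0,-1.0,0,0,0,4.2],[0,0,-2.5,0,0,0,4.2],[0,0,-3,0,0,0,4.2],[0,0,-3,0,0,0,4.2],[0,0,-1.5,0,0,0,4.2],[0,0,0,0,0,0,4.2]]]'; python3 d.py .5305 -.0315 .115 .33
python3 - <<'E'
from h import *
from rig import eyes
d=eyes.grab_frame("scene")["frame"]; cv2.imwrite("pics/scene20.png",d)
save(d,205,70,60,90,8,"pics/o20.png")
E
```

```text
time: 22.98
ee_pos: [0.4508, -0.2674, 0.1236]
eef_rot: [0.192, 0.981, 0.001, -0.003]
contact_force: [0.7, -0.0, -1.8]
width: 0.0447
t 22.98 p [ 0.4508 -0.2674  0.1236] yaw 1.1849 w 0.0447 F [ 0.66 -0.04 -1.78] T [0.072 0.005 0.004] j [-0.67  0.36  1.77 -0.    1.02 -1.85]
shift cm [ 1.494 24.852  0.906] rot [-0.0013 -0.0061  0.8549]
shift in target axes [19.736 15.18   0.865]
```

View pics/o20.png

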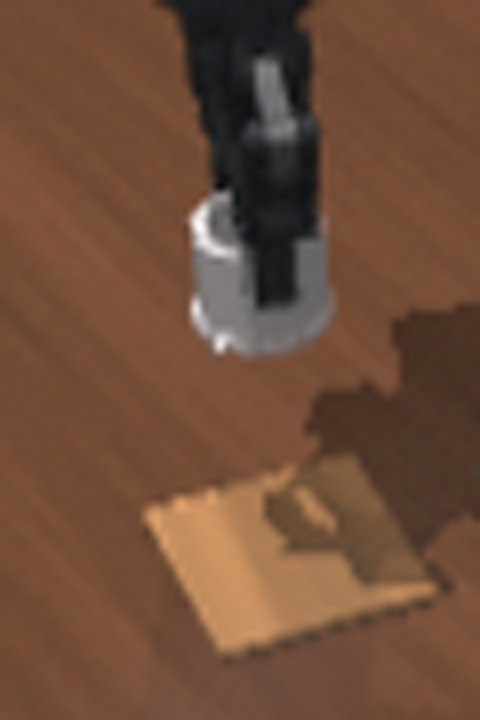

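```bash
python3 -m jog '[[[0.2,2.5,0,0,-0.006,0,4.2],[0.22,3.6,0,0,0,0,4.2],[0.22,3.6,0,0,0,0,4.2],[0.22,3.6,0,0,0,0,4.2],[0.22,3.6,0,0,0,0,4.2],[0.22,3.6,0,0,0,0,4.2],[0.1,2.3,0,0,0,0,4.2],[0,0.5,0,0,0,0.1,4.2],[0,0,0,0,0,0.12,4.2],[0,0,0,0,0,0.12,4.2],[0,0,0,0,0,0.12,4.2],[0,0,0,0,0,0.12,4.2]]]'; python3 d.py .5305 -.0315 .115 .33
```

```text
time: 24.03
ee_pos: [0.519, -0.0338, 0.1074]
eef_rot: [0.475, 0.88, -0.003, -0.01]
contact_force: [-1.3, -0.6, -1.4]
width: 0.0449
t 24.03 p [ 0.519  -0.0338  0.1074] yaw 0.581 w 0.0449 F [-1.34 -0.58 -1.38] T [-0.017 -0.05   0.009] j [-0.2   0.38  1.78  0.    1.   -0.78]
shift cm [-0.426  1.083 -0.781] rot [-0.0157 -0.0132  0.2508]
shift in target axes [-0.152  1.168 -0.759]
```

```bash
python3 -m jog '[[[-0.3,0.8,-0.5,-0.016,-0.013,0.08,4.2],[0,0,0,0,0,0.1,4.2],[0,0,0,0,0,0.05,4.2],[0,0,0,0,0,0,4.2],[0,0,0,0,0,0,4.2],[0,0,0,0,0,0,4.2],[0,0,0,0,0,0,4.2]]]'; python3 d.py .5305 -.0315 .115 .33
```

```text
time: 24.62
ee_pos: [0.52, -0.0303, 0.1029]
eef_rot: [0.578, 0.816, -0.002, -0.008]
contact_force: [0.5, 0.7, -0.9]
width: 0.0445
t 24.62 p [ 0.52   -0.0303  0.1029] yaw 0.3377 w 0.0445 F [ 0.49  0.72 -0.87] T [ 0.058  0.009 -0.065] j [-0.19  0.39  1.79  0.    0.98 -0.53]
shift cm [-0.45   0.93  -1.222] rot [-0.0131 -0.0097  0.0077]
shift in target axes [-0.455  0.95  -1.205]
```

```bash
python3 -m jog '[[[-0.45,0.93,-0.5,-0.013,-0.01,0.008,4.2],[0,0,0,0,0,0,4.2],[0,0,0,0,0,0,4.2],[0,0,0,0,0,0,4.2]]]'; python3 d.py .5305 -.0315 .105 .33;  python3 - <<'E'
from h import *
from ringfit import parts
from rig import eyes,robot
o=robot.get_obs();p=o['ee_pos'];d=eyes.grab_frame("scene")["frame"]; cv2.imwrite("pics/scene21.png",d)
L=[]
for c,yw in (((p[0]+.0018,p[1]+.0013),.33-.785),):
    for q in parts(c,yw,p[2]-.0012): L.append((proj('scene',cv2.convexHull(proj('scene',q).astype(np.float32)).reshape(-1,2)) if 0 else np.r_[cv2.convexHull(proj('scene',q).astype(np.float32)).reshape(-1,2)],(0,0,255)))
save(d,235,130,60,70,10,"pics/o21.png",L)
save(d,235,130,60,70,10,"pics/o21n.png")
E
python3 d.py
```

```text
time: 24.95
ee_pos: [0.5316, -0.0318, 0.108]
eef_rot: [0.581, 0.814, 0.0, 0.001]
contact_force: [0.5, 0.2, -1.1]
width: 0.0447
t 24.95 p [ 0.5316 -0.0318  0.108 ] yaw 0.3309 w 0.0447 F [ 0.54  0.23 -1.05] T [-0.012  0.06  -0.033] j [-0.19  0.38  1.78 -0.    0.98 -0.52]
shift cm [ 0.06  -0.095  0.297] rot [0.0013 0.0014 0.0009]
shift in target axes [ 0.06  -0.095  0.298]
t 25.0 p [ 0.5314 -0.0317  0.1079] yaw 0.3308 w 0.0447 F [-0.91 -0.65 -1.98] T [0.022 0.003 0.003] j [-0.19  0.38  1.78 -0.    0.98 -0.52]
```

View pics/o21.png

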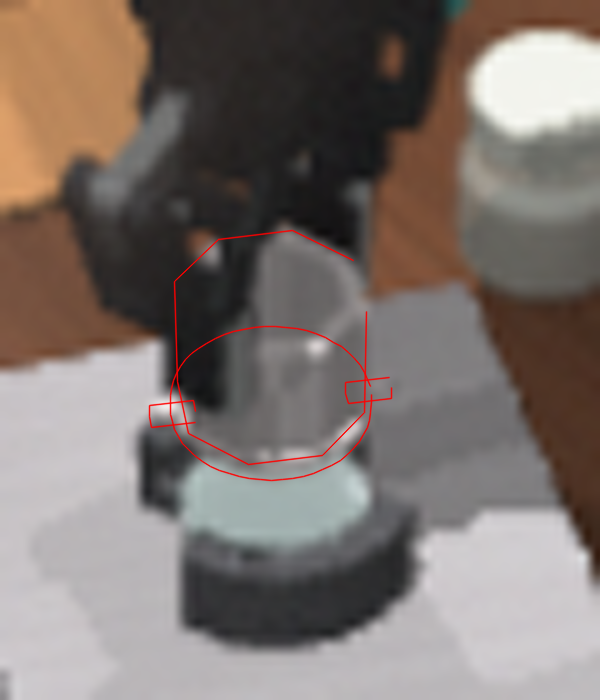

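View pics/o21n.png

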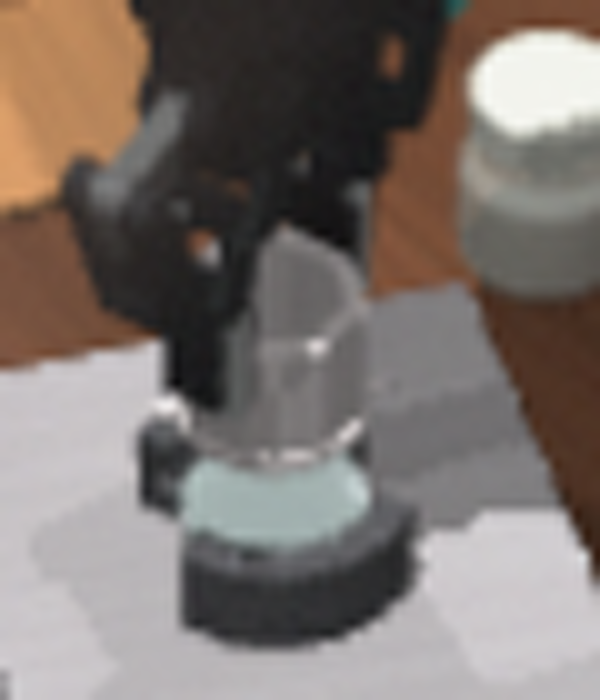

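```bash
python3 -m jog '[[[0.05,-0.08,0.6,0.001,0.001,0,4.2],[0,0,0.6,0,0,0,4.2],[0,0,0.3,0,0,0,4.2],[0,0,0,0,0,0,4.2],[0,0,0,0,0,0,4.2]]]'; python3 d.py .5305 -.0315 .0735 .33
```

```text
time: 25.42
ee_pos: [0.5298, -0.0314, 0.0911]
eef_rot: [0.581, 0.814, -0.0, -0.0]
contact_force: [-0.2, -0.5, -0.7]
width: 0.0449
t 25.42 p [ 0.5298 -0.0314  0.0911] yaw 0.3312 w 0.0449 F [-0.16 -0.53 -0.67] T [0.036 0.027 0.036] j [-0.19  0.41  1.79 -0.    0.94 -0.52]
shift cm [-0.031  0.062  1.758] rot [-0.0007 -0.0003  0.0012]
shift in target axes [-0.03   0.061  1.758]
```

```bash
python3 -m jog '[[[-0.02,0.05,0.2,0,0,0,4.2],[0,0,0.15,0,0,0,4.2]]]'|grep -E "ee_pos|force";python3 -m jog '[[[0,0,0.12,0,0,0,4.2]]]'|grep -E "ee_pos|force";python3 -m jog '[[[0,0,0.12,0,0,0,4.2]]]'|grep -E "ee_pos|force";python3 -m jog '[[[0,0,0.12,0,0,0,4.2]]]'|grep -E "ee_pos|force"; python3 d.py .5305 -.0315 .0735 .33
```

```text
ee_pos: [0.5303, -0.0314, 0.0873]
contact_force: [0.2, -0.1, -1.9]
ee_pos: [0.5303, -0.0314, 0.0859]
contact_force: [0.4, 0.4, -1.6]
ee_pos: [0.5304, -0.0314, 0.0846]
contact_force: [0.7, -0.3, -1.0]
ee_pos: [0.5305, -0.0315, 0.0833]
contact_force: [-0.5, 0.6, -1.2]
t 25.83 p [ 0.5305 -0.0315  0.0833] yaw 0.3312 w 0.0447 F [-0.53  0.64 -1.21] T [-0.02   0.023 -0.034] j [-0.19  0.42  1.8  -0.    0.93 -0.52]
shift cm [-0.005  0.002  0.984] rot [-0.0007 -0.0003  0.0012]
shift in target axes [-0.005  0.001  0.984]
```

```bash
python3 -m jog '[[[0,0,0.13,0,0,0,4.2]]]'|grep -E "ee_pos|force";python3 -m jog '[[[0,0,0.13,0,0,0,4.2]]]'|grep -E "ee_pos|force";python3 -m jog '[[[0,0,0.13,0,0,0,4.2]]]'|grep -E "ee_pos|force";python3 -m jog '[[[0,0,0.13,0,0,0,4.2],[0,0,0.13,0,0,0,4.2]]]'|grep -E "ee_pos|force"; python3 d.py .5305 -.0315 .0735 .33
```

```text
ee_pos: [0.5306, -0.0315, 0.082]
contact_force: [1.0, 0.3, -1.1]
ee_pos: [0.5306, -0.0315, 0.0806]
contact_force: [0.2, 0.7, -0.8]
ee_pos: [0.5307, -0.0315, 0.0792]
contact_force: [-0.2, 0.1, -1.4]
ee_pos: [0.5307, -0.0315, 0.0764]
contact_force: [0.4, 0.7, -1.9]
t 26.25 p [ 0.5307 -0.0315  0.0764] yaw 0.3312 w 0.0445 F [ 0.36  0.66 -1.89] T [-0.001  0.023  0.03 ] j [-0.19  0.43  1.8  -0.    0.91 -0.52]
shift cm [ 0.009 -0.02   0.286] rot [-0.0002  0.      0.0012]
shift in target axes [ 0.009 -0.02   0.286]
```

```bash
python3 -m jog '[[[0,-0.02,0.08,0,0,0,4.2],[0,0,0.08,0,0,0,4.2]]]'|grep -E "ee_pos|force";python3 -m jog '[[[0,0,0.06,0,0,0,4.2]]]'|grep -E "ee_pos|force";python3 -m jog '[[[0,0,0.05,0,0,0,4.2]]]'|grep -E "ee_pos|force";python3 -m jog '[[[0,0,0.04,0,0,0,4.2]]]'|grep -E "ee_pos|force"; python3 -m jog '[[[0,0,0.04,0,0,0,4.2]]]'|grep -E "ee_pos|force"; python3 d.py .5305 -.0315 .0735 .33
```

```text
ee_pos: [0.5304, -0.0316, 0.0744]
contact_force: [-0.3, -0.3, -0.9]
ee_pos: [0.5304, -0.0316, 0.0737]
contact_force: [-1.1, -0.1, -2.5]
ee_pos: [0.5304, -0.0315, 0.0732]
contact_force: [-0.4, -0.6, -1.8]
ee_pos: [0.5304, -0.0316, 0.0727]
contact_force: [0.2, -0.3, -1.0]
ee_pos: [0.5304, -0.0316, 0.0723]
contact_force: [0.0, 0.1, 0.9]
t 26.75 p [ 0.5304 -0.0316  0.0723] yaw 0.3312 w 0.0445 F [0.05 0.1  0.92] T [ 0.009  0.079 -0.035] j [-0.19  0.44  1.81 -0.    0.9  -0.52]
shift cm [ 0.003  0.008 -0.123] rot [-0.0005 -0.0002  0.0012]
shift in target axes [ 0.003  0.008 -0.123]
```

```bash
python3 -m jog '[[[0,0,0,0,0,0.08,4.2],[0,0,0,0,0,0.08,4.2],[0,0,0,0,0,0.08,4.2]]]'|grep -E "ee_pos|force"; python3 d.py .5305 -.0315 .0723 .33;  python3 - <<'E'
from h import *
from rig import eyes
d=eyes.grab_frame("scene")["frame"]; cv2.imwrite("pics/scene22.png",d)
save(d,235,130,60,70,10,"pics/o22.png")
E
python3 d.py
```

```text
ee_pos: [0.5309, -0.0316, 0.0725]
contact_force: [0.1, 0.3, -2.0]
t 27.0 p [ 0.5309 -0.0316  0.0725] yaw 0.084 w 0.045 F [ 0.07  0.28 -2.02] T [ 0.055 -0.039 -0.036] j [-0.19  0.44  1.81 -0.    0.9  -0.27]
shift cm [ 0.012 -0.034  0.016] rot [ 3.00e-04  2.00e-04 -2.46e-01]
shift in target axes [ 0.02  -0.031  0.016]
t 27.05 p [ 0.5309 -0.0316  0.0725] yaw 0.0789 w 0.0451 F [ 1.26  0.04 -1.53] T [-0.006  0.043  0.018] j [-0.19  0.43  1.81  0.    0.9  -0.27]
```

View pics/o22.png

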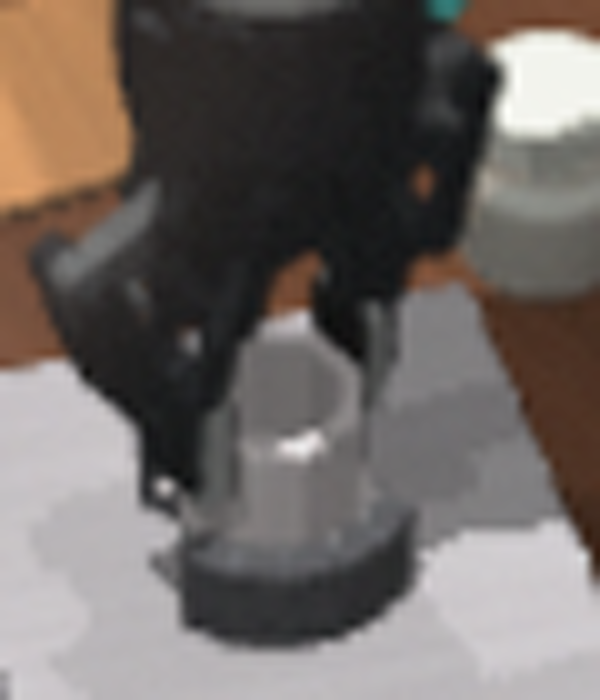

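```bash
s(){ python3 d.py | sed 's/ j .*//'; }; python3 -m jog '[[[0,-0.03,0.02,0,0,0.06,4.2]]]'>/dev/null; s; python3 -m jog '[[[0,0,0,0,0,0.06,4.2]]]'>/dev/null; s; python3 -m jog '[[[0,0,0,0,0,0.04,4.2]]]'>/dev/null; s; python3 -m jog '[[[0,0,0,0,0,0.03,4.2]]]'>/dev/null; s
```

```text
t 27.13 p [ 0.5307 -0.0316  0.0724] yaw 0.02 w 0.0447 F [ 1.15 -0.24 -1.37] T [-0.068 -0.07   0.026]
t 27.22 p [ 0.5308 -0.0317  0.0724] yaw -0.0411 w 0.0442 F [ 0.5   0.38 -2.52] T [ 0.076  0.003 -0.035]
t 27.3 p [ 0.5309 -0.0317  0.0725] yaw -0.0821 w 0.0446 F [-0.04  0.35 -1.6 ] T [ 0.007 -0.027  0.028]
t 27.38 p [ 0.5309 -0.0318  0.0725] yaw -0.1123 w 0.0445 F [ 0.68  0.33 -0.67] T [ 0.011 -0.01   0.01 ]
```

```bash
s(){ python3 d.py | sed 's/ j .*//'; }; python3 -m jog '[[[0,0,0.03,0,0,0.03,4.2]]]'>/dev/null; s; python3 -m jog '[[[0,0,0.02,0,0,0.03,4.2]]]'>/dev/null; s; python3 -m jog '[[[0,0,0,0,0,0.03,4.2]]]'>/dev/null; s; python3 -m jog '[[[0,0,0,0,0,0.03,4.2]]]'>/dev/null; s;python3 -m jog '[[[0,0,0,0,0,0.03,4.2]]]'>/dev/null; s
```

```text
t 27.47 p [ 0.531  -0.0318  0.0723] yaw -0.1416 w 0.0444 F [ 0.38 -1.18  1.05] T [-0.079  0.114  0.044]
t 27.55 p [ 0.5312 -0.032   0.0723] yaw -0.171 w 0.0449 F [-0.44 -0.93 -0.04] T [-0.153  0.138  0.012]
t 27.63 p [ 0.5313 -0.032   0.0724] yaw -0.2002 w 0.0449 F [ 0.39  1.06 -1.21] T [-0.054 -0.018 -0.005]
t 27.72 p [ 0.5314 -0.0321  0.0725] yaw -0.2297 w 0.0448 F [ 0.3  -1.09 -1.06] T [-0.015  0.033  0.004]
t 27.8 p [ 0.5315 -0.0321  0.0726] yaw -0.2591 w 0.0445 F [ 0.53 -0.08 -0.86] T [0.01  0.007 0.015]
```

```bash
s(){ python3 d.py | sed 's/ j .*//'; }; python3 -m jog '[[[0.01,-0.06,0.02,0,0,0.03,4.2]]]'>/dev/null; s; python3 -m jog '[[[0.01,-0.05,0.02,0,0,0.03,4.2]]]'>/dev/null; s; python3 -m jog '[[[0,-0.02,0.02,0,0,0.03,4.2]]]'>/dev/null; s; python3 -m jog '[[[0,-0.01,0.01,0,0,0.03,4.2]]]'>/dev/null; s;python3 -m jog '[[[0,-0.01,0.01,0,0,0.03,4.2]]]'>/dev/null; s
```

```text
t 27.88 p [ 0.5311 -0.0319  0.0724] yaw -0.2886 w 0.0449 F [-0.15 -0.03 -1.79] T [0.033 0.016 0.018]
t 27.97 p [ 0.5309 -0.0318  0.0724] yaw -0.3179 w 0.045 F [ 1.12 -0.49  0.14] T [-0.157  0.055  0.024]
t 28.05 p [ 0.5308 -0.0319  0.0723] yaw -0.3472 w 0.0447 F [-0.58 -0.74  0.29] T [-0.18   0.102  0.021]
t 28.13 p [ 0.5308 -0.032   0.0724] yaw -0.3764 w 0.0446 F [-0.73 -0.21  0.02] T [-0.072  0.019  0.016]
t 28.22 p [ 0.5309 -0.0321  0.0724] yaw -0.4057 w 0.0448 F [-0.1   0.64 -1.1 ] T [ 0.07  -0.046  0.059]
```

```bash
s(){ python3 d.py | sed 's/ j .*//'; }; python3 -m jog '[[[0.01,-0.02,0.015,0,0,0.03,4.2]]]'>/dev/null; s; python3 -m jog '[[[0.01,-0.02,0.01,0,0,0.03,4.2]]]'>/dev/null; s; python3 -m jog '[[[0,-0.01,0.01,0,0,0.03,4.2]]]'>/dev/null; s; python3 -m jog '[[[0,-0.01,0.01,0,0,0.03,4.2]]]'>/dev/null; s;python3 -m jog '[[[0,-0.01,0.01,0,0,0.03,4.2]]]'>/dev/null; s
```

```text
t 28.3 p [ 0.531  -0.032   0.0725] yaw -0.4351 w 0.0445 F [-0.51  0.14 -0.13] T [0.015 0.018 0.047]
t 28.38 p [ 0.531  -0.0319  0.0725] yaw -0.4645 w 0.0444 F [-0.02  0.24 -1.1 ] T [-0.038  0.064  0.063]
t 28.47 p [ 0.5309 -0.032   0.0724] yaw -0.4937 w 0.0445 F [ 0.25  0.73 -1.1 ] T [-0.05   0.027 -0.009]
t 28.55 p [ 0.531  -0.032   0.0725] yaw -0.5231 w 0.0448 F [ 0.03 -0.81 -1.43] T [-0.062 -0.049  0.023]
t 28.63 p [ 0.5312 -0.032   0.0725] yaw -0.5524 w 0.0448 F [ 1.32  0.69 -1.64] T [ 0.107 -0.178  0.098]
```

```bash
s(){ python3 d.py | sed 's/ j .*//'; }; python3 -m jog '[[[0,-0.02,0.02,0,0,0.02,4.2]]]'>/dev/null; s; python3 -m jog '[[[0,-0.02,0.02,0,0,0.02,4.2]]]'>/dev/null; s; python3 -m jog '[[[0,-0.02,0.015,0,0,0.02,4.2]]]'>/dev/null; s
```

```text
t 28.72 p [ 0.5316 -0.032   0.0724] yaw -0.572 w 0.0449 F [0.54 0.07 0.11] T [ 0.044 -0.108  0.118]
t 28.8 p [ 0.5318 -0.032   0.0723] yaw -0.5918 w 0.0449 F [ 0.91 -0.98 -0.46] T [-0.059 -0.013  0.11 ]
t 28.88 p [ 0.532  -0.032   0.0723] yaw -0.6121 w 0.0453 F [ 0.81 -0.04 -1.09] T [-0.035 -0.05   0.171]
```

```bash
s(){ python3 d.py | sed 's/ j .*//'; }; python3 -m jog '[[[-0.02,-0.04,0.015,0,0,0.02,4.2]]]'>/dev/null; s; python3 -m jog '[[[-0.02,-0.04,0.01,0,0,0.02,4.2]]]'>/dev/null; s
```

```text
t 28.97 p [ 0.5321 -0.0321  0.0723] yaw -0.6329 w 0.0447 F [ 1.81  0.27 -1.64] T [ 0.045 -0.169  0.153]
t 29.05 p [ 0.5322 -0.0322  0.0723] yaw -0.6541 w 0.0447 F [ 2.01 -1.1  -2.73] T [ 0.051 -0.235  0.181]
```

```bash
python3 - <<'E'
from h import *
from rig import eyes
d=eyes.grab_frame("scene")["frame"]; cv2.imwrite("pics/scene23.png",d)
save(d,238,140,55,60,12,"pics/o23.png")
E
python3 d.py
```

```text
t 29.1 p [ 0.5321 -0.0322  0.0723] yaw -0.6556 w 0.0448 F [ 2.34 -0.56 -2.18] T [-0.07  -0.27   0.162] j [-0.19  0.43  1.81 -0.    0.89  0.47]
```

View pics/o23.png

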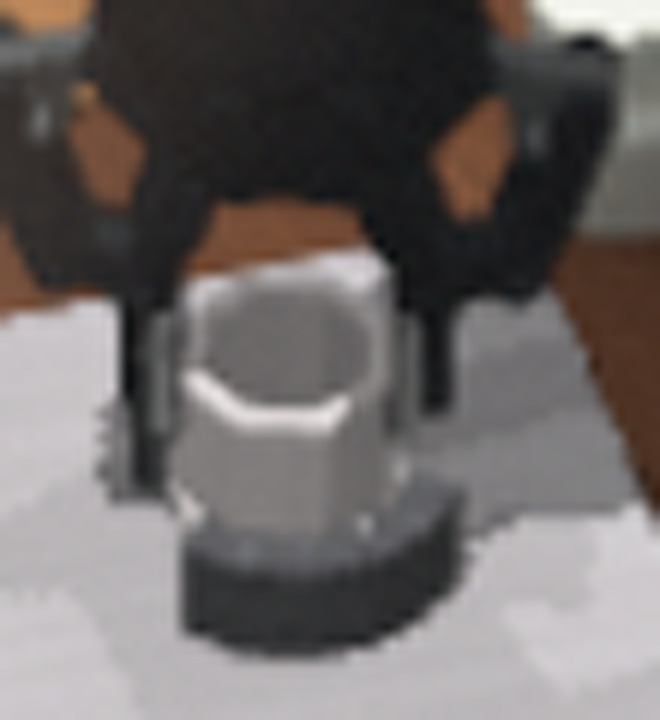

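```bash
s(){ python3 d.py .5305 -.0315 .0723 -.7| sed 's/ j .*//'; }; python3 -m jog '[[[0,0,0.02,0,0,0.02,4.2]]]'>/dev/null; s; python3 -m jog '[[[0,0,0.02,0,0,0.02,4.2]]]'>/dev/null; s
```

```text
t 29.18 p [ 0.5323 -0.0322  0.0722] yaw -0.6761 w 0.0446 F [ 0.83 -0.25  0.35] T [0.102 0.016 0.222]
shift cm [-0.056 -0.185 -0.017] rot [ 0.0108 -0.0033  0.0239]
shift in target axes [-0.06  -0.184 -0.015]
t 29.27 p [ 0.5325 -0.0323  0.0721] yaw -0.6977 w 0.0449 F [ 1.42 -0.48  1.07] T [ 0.057 -0.064  0.268]
shift cm [-0.067 -0.198 -0.021] rot [ 0.011  -0.0035  0.0023]
shift in target axes [-0.068 -0.198 -0.018]
```

```bash
python3 -m jog '[[[0,0,-0.01,0,0,-0.06,4.2],[0,0,-0.01,0,0,-0.06,4.2],[-0.03,-0.09,0,0.006,-0.002,-0.06,4.2],[-0.03,-0.09,0,0.005,-0.002,-0.03,4.2],[0,0,0,0,0,0,4.2],[0,0,0,0,0,0,4.2]]]'>/dev/null; python3 d.py .5305 -.0315 .0723 -.5
```

```text
t 29.77 p [ 0.5291 -0.0306  0.0724] yaw -0.4888 w 0.0448 F [ 1.95 -1.16 -0.99] T [-0.049 -0.154  0.012] j [-0.19  0.43  1.81 -0.    0.9   0.3 ]
shift cm [-0.013  0.17   0.01 ] rot [-0.0031  0.0014  0.0112]
shift in target axes [-0.011  0.17   0.01 ]
```

```bash
python3 -m jog '[[[0,0.12,0,-0.003,0.001,0,4.2],[0,0,0,0,0,0,4.2],[0,0,0,0,0,0,4.2]]]'>/dev/null; python3 d.py .5305 -.0315 .0723 -.5;python3 -m jog '[[[0,0,0,0,0,0,4.2],[0,0,0,0,0,0,4.2]]]'>/dev/null; python3 d.py .5305 -.0315 .0723 -.5
```

```text
t 30.02 p [ 0.5295 -0.0309  0.0723] yaw -0.4924 w 0.0445 F [0.66 0.24 0.57] T [ 0.053 -0.149  0.029] j [-0.19  0.43  1.81 -0.    0.9   0.3 ]
shift cm [-0.006  0.119  0.003] rot [-0.0008  0.0003  0.0076]
shift in target axes [-0.005  0.119  0.003]
t 30.18 p [ 0.5295 -0.0309  0.0723] yaw -0.4933 w 0.0444 F [0.14 0.76 0.11] T [ 0.007 -0.137  0.019] j [-0.19  0.43  1.81 -0.    0.9   0.3 ]
shift cm [-0.006  0.121  0.003] rot [-0.0007  0.0003  0.0067]
shift in target axes [-0.005  0.121  0.003]
```

```bash
s(){ python3 d.py .5300 -.0312 .0723 -.6| grep -v target | sed 's/ j .*//;s/w 0.*F/F/'; }; python3 -m jog '[[[0,0.04,0,0,0,0.03,4.2]]]'>/dev/null; s; python3 -m jog '[[[0,0,0,0,0,0.03,4.2]]]'>/dev/null; s;  python3 -m jog '[[[0,0,0,0,0,0.02,4.2]]]'>/dev/null; s
```

```text
t 30.27 p [ 0.5296 -0.031   0.0723] yaw -0.5234 F [ 1.07  0.36 -0.42] T [ 0.101 -0.075 -0.017]
shift cm [ 0.002  0.042 -0.002] rot [-0.001   0.0004  0.0766]
t 30.35 p [ 0.5299 -0.031   0.0723] yaw -0.555 F [ 1.22 -0.25 -0.2 ] T [ 0.057 -0.233  0.02 ]
shift cm [-0.014  0.018  0.001] rot [-0.0006  0.0001  0.045 ]
t 30.43 p [ 0.5302 -0.031   0.0723] yaw -0.5768 F [ 1.94  0.06 -1.88] T [ 0.088 -0.259  0.035]
shift cm [-0.026 -0.004  0.002] rot [-0.0002 -0.0002  0.0232]
```

```bash
s(){ python3 d.py .5300 -.0312 .0723 -.66| grep -v target | sed 's/ j .*//;s/w 0.*F/F/'; }; python3 -m jog '[[[-0.02,0,0,0,0,0.02,4.2]]]'>/dev/null; s; python3 -m jog '[[[-0.02,-0.02,0.005,0.001,0,0.02,4.2]]]'>/dev/null; s;  python3 -m jog '[[[-0.02,-0.03,0.005,0.001,0,0.02,4.2]]]'>/dev/null; s
```

```text
t 30.52 p [ 0.5304 -0.0311  0.0723] yaw -0.5981 F [ 1.77  0.61 -1.27] T [ 0.067 -0.286  0.065]
shift cm [-0.028 -0.027  0.002] rot [ 0.0002 -0.0005  0.0619]
t 30.6 p [ 0.5305 -0.0312  0.0722] yaw -0.6196 F [ 1.58  1.11 -2.39] T [ 0.08  -0.338  0.094]
shift cm [-0.027 -0.038 -0.006] rot [-0.0003 -0.0008  0.0404]
t 30.68 p [ 0.5305 -0.0312  0.0722] yaw -0.6412 F [ 2.6   0.69 -2.21] T [-0.016 -0.45   0.15 ]
shift cm [-0.024 -0.04  -0.01 ] rot [-0.0007 -0.0012  0.0188]
```

```bash
s(){ python3 d.py .5300 -.0312 .0723 -.70| grep -v target | sed 's/ j .*//;s/w 0.*F/F/'; }; python3 -m jog '[[[-0.02,-0.03,0.015,0,0,0.02,4.2]]]'>/dev/null; s; python3 -m jog '[[[-0.02,-0.03,0.015,0,0,0.02,4.2]]]'>/dev/null; s; python3 -m jog '[[[-0.02,-0.03,0.015,0,0,0.02,4.2]]]'>/dev/null; s
```

```text
t 30.77 p [ 0.5306 -0.0313  0.0721] yaw -0.663 F [ 2.62  0.61 -1.62] T [ 0.08  -0.369  0.148]
shift cm [-0.029 -0.05  -0.017] rot [-0.0001 -0.0015  0.037 ]
t 30.85 p [ 0.5306 -0.0313  0.0721] yaw -0.6848 F [ 2.38 -0.1  -0.95] T [ 0.101 -0.362  0.186]
shift cm [-0.029 -0.054 -0.023] rot [ 0.0005 -0.0019  0.0152]
t 30.93 p [ 0.5307 -0.0314  0.072 ] yaw -0.7066 F [ 2.76  0.27 -1.97] T [ 0.056 -0.395  0.242]
shift cm [-0.032 -0.062 -0.027] rot [ 0.0012 -0.0023 -0.0066]
```

```bash
s(){ python3 d.py .5300 -.0312 .0723 -.74| grep -v target | sed 's/ j .*//;s/w 0.*F/F/'; }; python3 -m jog '[[[-0.02,-0.03,0.015,0,0,0.02,4.2]]]'>/dev/null; s; python3 -m jog '[[[-0.01,-0.02,0.012,0,0,0.018,4.2]]]'>/dev/null; s; python3 -m jog '[[[0,0,0.0,0,0,0,4.2]]]'>/dev/null; s
```

```text
t 31.02 p [ 0.5308 -0.0314  0.072 ] yaw -0.7285 F [ 3.84  0.88 -2.05] T [ 0.12  -0.54   0.334]
shift cm [-0.036 -0.069 -0.032] rot [ 0.0019 -0.0027  0.0115]
t 31.1 p [ 0.5308 -0.0314  0.0719] yaw -0.7483 F [ 3.25  0.39 -3.07] T [ 0.103 -0.47   0.356]
shift cm [-0.04  -0.076 -0.038] rot [ 0.0025 -0.003  -0.0083]
t 31.18 p [ 0.5308 -0.0314  0.0719] yaw -0.7499 F [ 2.74  0.56 -2.16] T [ 0.082 -0.307  0.137]
shift cm [-0.041 -0.076 -0.041] rot [ 0.0025 -0.003  -0.0099]
```

```bash
python3 -m jog '[[[0,0,0,0,0,0,4.6],[0,0,0,0,0,0,5],[0,0,0,0,0,0,5.6],[0,0,0,0,0,0,6.2],[0,0,0,0,0,0,6.2]]]'; python3 d.py
```

```text
time: 31.6
ee_pos: [0.5272, -0.0311, 0.0712]
eef_rot: [0.917, 0.398, -0.001, -0.001]
contact_force: [0.6, 0.5, -0.7]
width: 0.0623
t 31.6 p [ 0.5272 -0.0311  0.0712] yaw -0.7511 w 0.0623 F [ 0.57  0.53 -0.71] T [0.014 0.009 0.03 ] j [-0.19  0.43  1.81  0.    0.9   0.56]
```

```bash
python3 -m jog '[[[0.02,0.2,0,0,0,0,7],[0,0,-0.5,0,0,0,7],[0,0,-1.5,0,0,0,7],[0,0,-3,0,0,0,7],[0,0,-3,0,0,0,7],[0,0,-3,0,0,0,7],[-3,0,0,0,0,0,7],[-3,0,0,0,0,0,7],[-3,0,0,0,0,0,7],[-3,0,0,0,0,0,7],[-3,0,0,0,0,0,7],[0,0,0,0,0,0,7]]]'; python3 d.py;  python3 - <<'E'
from h import *
from ringfit import parts
from rig import eyes
for n,(x,y,w,h,k) in dict(scene=(230,140,65,65,11),top=(250,165,60,60,10)).items():
    d=eyes.grab_frame(n)["frame"]; cv2.imwrite(f"pics/{n}24.png",d)
    save(d,x,y,w,h,k,f"pics/o24_{n}.png")
    cv2.imwrite(f"pics/{n}24b.png",cv2.resize(d,(768,576)))
E
```

```text
time: 32.6
ee_pos: [0.4243, -0.1457, 0.1914]
eef_rot: [0.916, 0.401, -0.001, 0.0]
contact_force: [-0.1, -0.4, -0.3]
width: 0.0699
t 32.6 p [ 0.4243 -0.1457  0.1914] yaw -0.7453 w 0.0699 F [-0.05 -0.44 -0.27] T [-0.058  0.101 -0.019] j [-0.48  0.16  1.85 -0.    1.13  0.26]
```

View pics/o24_scene.png

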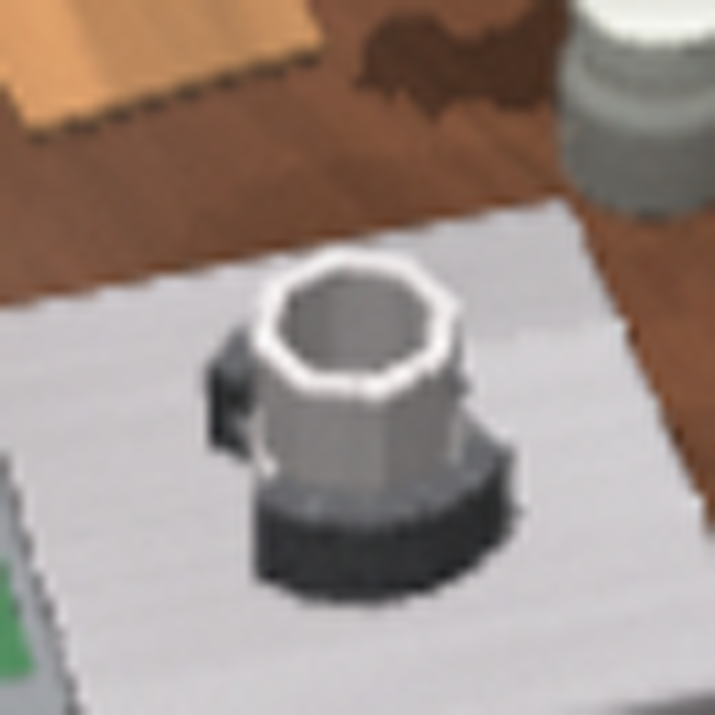

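View pics/top24b.png

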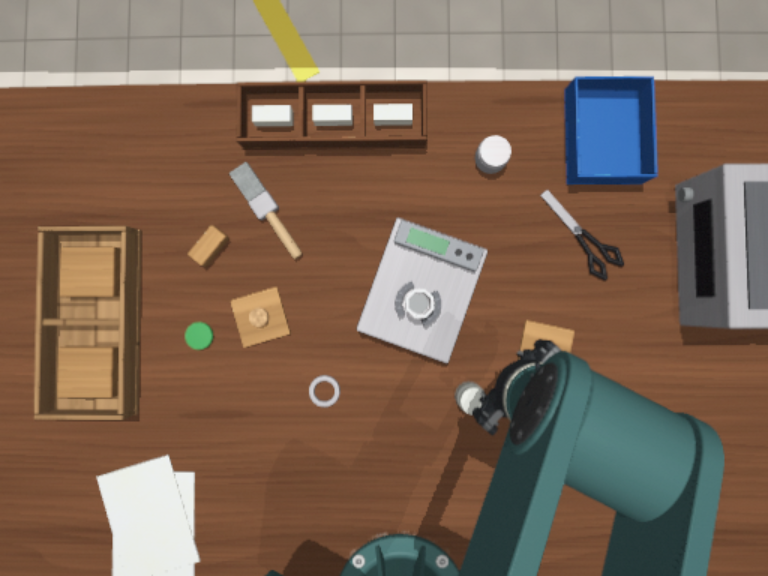

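```bash
python3 -m jog '[[[0,0,0,0,0,0,7],[0,0,0,0,0,0,7],[0,0,0,0,0,0,7],[0,0,0,0,0,0,7]]]'; python3 - <<'E'
from h import *
import ringfit as rf
from rig import eyes,robot
from scipy.optimize import minimize
# level / height check of the ring in the scene image: collar top ellipse vs model
d=eyes.grab_frame("scene")["frame"]
L=[]
c=(.5310+.0015,-.0312+.001)
R8=.023/np.cos(np.pi/8)
a=-1.535+np.pi/8+np.arange(9)*np.pi/4
L.append((proj('scene',np.c_[c[0]+R8*np.cos(a),c[1]+R8*np.sin(a),np.full(9,.1106)]),(0,0,255)))
save(d,245,155,35,35,16,"pics/o25.png",L)
print(robot.get_obs()['joint_velocities'].round(4))
E
```

```text
time: 33.03
ee_pos: [0.4296, -0.142, 0.1922]
eef_rot: [0.916, 0.402, 0.002, 0.0]
contact_force: [-1.0, 0.6, 0.3]
width: 0.0699
[-0.0058 -0.0016  0.0039 -0.0029 -0.     -0.0024]
```

View pics/o25.png

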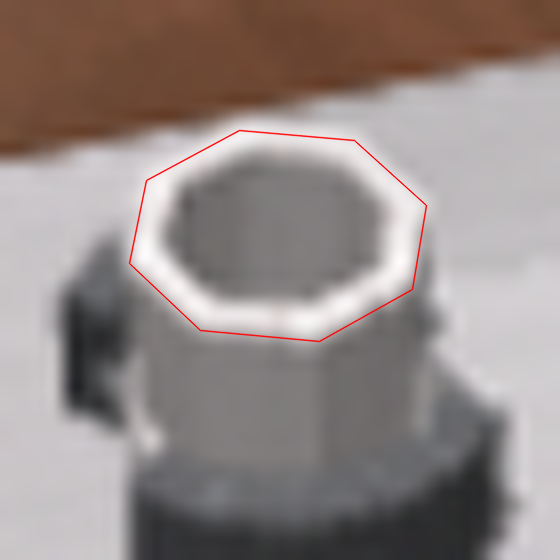

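```bash
python3 - <<'E'
from rig import robot
print(robot.job_done())
E
```

```text
the job is handed in; nothing more can be done
None
```

I put the sight glass flat in the cell and released it. Then I set the retaining ring over it with its pins in the gaps and turned it clockwise until snug. The job is handed in at about 33 s, with the arm clear of everything.

**Final checks**
- **Glass:** it touched the gasket at the expected height, with a peak push of about 6.5 N. The picture after release showed it lying flat inside the cell.
- **Ring position:** its angle and height in the last picture match the pose I left it in, so it did not spring back. It ended about 1.18 rad clockwise of the gaps' middle, under a quarter turn.
- **Snugness:** I never measured the force after release. While turning, three signs put the push on the glass at about 10–15 N, within the 5–20 N wanted:

| Sign | Reading | Push on glass |
|---|---|---|
| Turning moment | 0.36 N·m | about 12 N |
| Drop below first contact | 0.5 mm | about 10 N |
| Angle past the bite | 0.15 rad | about 15 N |

**What disagreed or went wrong**
- **Reported height:** the tool's reported height was about 37 mm too low. I found this by touching the bare table, which briefly gave 35 N. The two cameras also differed by about 5 mm. I therefore centred on the parts by gripping each one in two directions.
- **First glass grip:** it was off-centre, so I redid it.
- **First tightening pass:** the tool was tilted by about 0.011 rad. I turned the ring back, straightened the tool and tightened again.
- **Side load:** a sideways force of 2–4 N remained on the ring until I let go.

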